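# Find the full cartridge by its weight and dock it

## Task

One of the three look-alike cartridges in the slanted rack is still full, the other two are spent; only their weight when lifted tells them apart. Lay the full one in the blue carriage of the docking station, nozzle towards the coupling, let go of it and then push the carriage fully home; lay the two spent ones flat on the floor of the grey tray, not on top of each other. Set the cartridges down without dropping them, and leave the tube rack, the pad and the beaker where they are.

Things in the scene. Friction and masses are not known exactly. Their poses are not given: they have to be found in the camera images.
- cartridge_a_mid (a point): Centre of one of three look-alike sealed cartridges: opaque white box 104 long x 44 wide x 40 mm high, orange band and steel nozzle (14 mm diameter, 14 mm long) at one end, blank label on top. x: along it to the nozzle, y: across its width, z: out of the label. At the start it lies in the rack nozzle up-slope, so z leans 35 degrees from vertical towards the robot.
- cartridge_b_mid (a point): Centre of another such cartridge; size and axes as cartridge_a_mid. One of the three is full, about 0.55 kg; the others are spent, about 0.20 kg (each +-10 %). Only the weight tells. Any cartridge may lie in any cradle.
- cartridge_c_mid (a point): Centre of the third such cartridge; size and axes as cartridge_a_mid.
- cartridge_a: The same cartridge; origin in the middle of its underside, 20 mm under its centre; same axes.
- cartridge_b: As cartridge_a.
- cartridge_c: As cartridge_a.
- rack: Fixed slanted rack, 120 deep x 274 wide x 104 mm high, sloping 35 degrees up away from the robot; three black cradles 85 mm apart. Each has two saddles with ears up to 24 mm above a cartridge's underside, 29 to 39 mm from its middle; the middle 58 mm of its sides is free, 20 mm of air is under it, 41 mm to the next one; a stop at its low end. Origin: centre of underside.
- dock_carriage (a joint): Blue carriage of the docking station (cream wedge housing, grey coupling head at its upper end). Metres along the 35 degree slope: 0 = fully home, 0.038 = drawn out down-slope towards the robot. Starts at 0.028 to 0.038. Stiff (6.5 N friction, plus 1 to 4.5 N of weight), stays where left; 10 to 15 N up-slope moves it.
- carriage_seat (a point): Where a cartridge's centre belongs in the carriage (moves with it). x: up-slope to the coupling, y: across, z: out of the slope, 35 degrees from vertical. Two saddles lie 20 mm under it, 29 to 39 mm either way along x, with flared ears 23.5 mm either side, to 4 mm above it; front flange 57 mm down-slope (5 mm of play). Between the saddles 18 mm of air is under a cartridge.
- carriage_push (a point): Middle of the outer (down-slope) face of the carriage's front flange; axes as carriage_seat. The flange is 56 wide, 8 mm thick, and reaches 18 mm above this point along z. Push it along +x, up-slope, to send the carriage home.
- coupling_mouth (a point): Centre of the 23 mm opening in the coupling head's down-slope face; fixed; axes level, x away from the dock's front, z up. With the carriage home the nozzle is inside it and the box 1 to 6 mm from the face. The head is 70 wide; its top stands 12 mm above a docked cartridge's top. A cartridge lying a little too far up-slope is pushed back by the face.
- tray: Fixed open grey tray for spent cartridges, 177 (x) x 242 (y) x 24 mm with its rim; inside 157 x 222 mm. Tall cabinets (upright fronts) stand close behind the tray and the rack: carry cartridges across in straight lines or nearer to the robot. Origin: centre of its underside.
- tray_floor (a point): Centre of the tray's inner floor, 4 mm above the bench; x and y along the tray's sides, z up.
- dock: Fixed docking station for one cartridge: cream wedge housing 182 long x 102 wide, 35 degree slope rising away from the robot, with the blue carriage and the grey coupling head on it. Origin: centre of its underside; x away from its front, z up.
- tube_rack: Bystander: orange rack with capped tubes, 185 x 66 x 112 mm, on the bench behind the dock; origin at its underside.
- pad: Bystander: blue wire-bound pad 150 x 107 x 10 mm on the bench at the right; origin at its underside.
- beaker: Bystander: small empty glass beaker, 53 mm wide, 61 mm high, behind the gap between rack and dock; origin at its underside.

How it is judged:
By the outcome, as a careful person would: the job done as asked, in the order asked, and still so for the second after the job is handed in, with the robot touching nothing.
It also fails if it takes over 72 s, if anything falls off the work surface, if the arm or the gripper's body presses on something with over 40 N, if the wrist force passes 120 N, or if a joint passes its speed limit or range.

## Robot

A 6-joint arm with a two-finger parallel gripper is mounted at the origin on a cart in front of the work surface, level with it; the furniture and walls round the work are solid. World frame = base frame: x ahead of the robot, y to its left, z up, the work surface at z = 0. Lengths are in m, angles in degrees, forces in N, time in s.
With the tool pointing down it reaches from about 0.325 to 0.775 m from the base axis. Payload 9.3 kg.
Tool frame: the origin (TCP) lies between the finger pads; the fingertips stand 19 mm ahead of it and the grasp point (between the pads) is the TCP; y points along the fingers, x is the direction in which the jaws open and shut, and the axes are right-handed (so a half turn about y gives the same grasp; the last joint's range is limited). The gripper opens to 85 mm and grips with 20 to 120 N. Pads are 22 mm wide; open, the fingers measure 114 mm over their backs; the gripper's body (76 mm by 85 mm) begins 54 mm behind the grasp point. The pads swing forward as they close: fully open they stand 13 mm farther back than shut.
Start: joints at [63.564, 14.817, 1.232, 76.415, 0, 81.257], TCP at [0.167, 0.524, 0.25] pointing down, gripper open.
Joint ranges: [-174.27, 174.27], [-52.1, 104.24], [-59.71, 78.15], [-110.17, 111.67], [-87.03, 83.33], [-180, 180]. Speed limits (degrees/s): [127.2, 127.2, 159.86, 180, 180, 180].

## Interface

Orientations are given as [roll, pitch, yaw] about the fixed x, y, z axes, in that order (R = Rz(yaw) Ry(pitch) Rx(roll)).
In Python, from cell import bot, cams, job gives the robot as it stands.
- The arm moves only by the shell command python3 -m jog 'ROWS'. ROWS is JSON, a list of rows, each a list of 7 numbers: the shift along the tool's x, y, z each as a share of 0.1 m, from -1 to 1, then the turn, a rotation vector about the tool's x, y, z each as a share of pi/2 rad, from -1 to 1, then the finger opening in mm, from 0 to 85.4. A call has 1 to 10 rows; each row is the pose to reach, as a shift and turn from the pose commanded when the call began, along the tool's axes at that moment; what a row does not reach only later rows make up. A row lasts 1/8 s, in which the tool goes at most 62.5 mm and 10.7 degrees, less where a joint would pass 70% of its speed; a pose out of reach is approached as far as the arm can. A call with a number of a shift or a turn outside -1 to 1 is refused whole. A call with a gripper value outside its range is refused whole. The fingers move at their own pace and stop on an object; the grip force is fixed at half the most. Time passes only in rows, so rows that repeat a pose let the fingers close. It gives the time, the measured TCP pose, the force and the opening at its end, in the units of the state.
- bot.observe(): the state, without advancing time (a new reading comes with each control period).
- cams.snapshot(name): name is "scene" or "top"; returns (picture, depth): 420x560x3 uint8, red, green, blue; 420x560 float32, m along the optical axis (not along the pixel's ray), 0 where there is no reading.
- cams.get_calibration(name): a dict with "K" (3x3 intrinsics, pixels), "T" (4x4, takes a point from camera to world coordinates). Camera axes: x right, y up, looking along -z (the intrinsics and any distortion apply to the point x, -y, -z); pixel columns grow to the right and rows downward; lengths in m; the calibration is good to about 2 mm. A picture is of the moment at which its call begins. get_calibration takes no time and is no camera call.
- job.hand_in(): hands the job in, once; it reports no verdict.
The state is a dict: "clock": time; "joint_positions": joint angles; "joint_velocities": joint speeds; "effort": joint torques, N m; "tcp_pos": TCP position; "tool_rot": TCP orientation; "wrist_force": force on the tool from outside, world axes, zero at the start; "moment": the same for the moment, N m; "width": finger opening in m.
Only numpy, scipy, OpenCV 4.12 (cv2) and the standard library are available. Lean on these libraries where they do the work, as an engineer would, in place of code of your own. Each camera call takes 0.05 s, during which the arm holds its last target.

## Working session

There is one attempt and no reset: what is moved stays moved. The work goes in short steps, Python scripts to look and compute and a shell command to move; the robot and the scene stay as the last step left them, time stands still between calls to the robot, and variables do not carry over. Pictures are saved under pics/ and viewed, and the job is handed in when it is done.

```bash
ls; mkdir -p pics; python3 - <<'E'
from cell import bot,cams,job
import cv2,numpy as np
s=bot.observe()
for k,v in s.items(): print(k,np.round(v,3))
for n in("scene","top"):
    im,d=cams.snapshot(n); c=cams.get_calibration(n)
    cv2.imwrite(f"pics/{n}0.png",im[:,:,::-1]); np.savez(f"{n}0.npz",im=im,d=d,**{k:np.array(c[k]) for k in("K","T")})
    print(n,c)
E
```

```text
pics
clock 0.0
joint_positions [63.564 14.851  1.189 76.415 -0.    81.257]
joint_velocities [ 0.07  -0.08  -0.001 -0.047  0.04  -0.009]
effort [-2.0000e-03 -5.5564e+01  3.4453e+01  1.4000e-02 -0.0000e+00 -0.0000e+00]
tcp_pos [0.167 0.524 0.25 ]
tool_rot [-8.9989e+01  7.6000e-02  7.2306e+01]
wrist_force [-0.22  -0.332 -0.03 ]
moment [-0.057 -0.001  0.036]
width 0.085
scene {'K': array([[522.76948684,   0.        , 271.83756348],
       [  0.        , 522.76948684, 208.08632369],
       [  0.        ,   0.        ,   1.        ]]), 'T': array([[ 0.82400907,  0.39981321, -0.40144544, -0.22449863],
       [-0.5663888 ,  0.59952313, -0.56548717, -1.23036396],
       [ 0.01458658,  0.69334076,  0.72046223,  1.55410773],
       [ 0.        ,  0.        ,  0.        ,  1.        ]])}
top {'K': array([[454.01337743,   0.        , 277.3031407 ],
       [  0.        , 454.01337743, 210.98195271],
       [  0.        ,   0.        ,   1.        ]]), 'T': array([[ 0.00773559,  0.9944592 , -0.10483828,  0.45080975],
       [-0.99996154,  0.00812617,  0.0032989 , -0.11135529],
       [ 0.00413255,  0.10480873,  0.99448381,  1.47662779],
       [ 0.        ,  0.        ,  0.        ,  1.        ]])}
```

View pics/scene0.png

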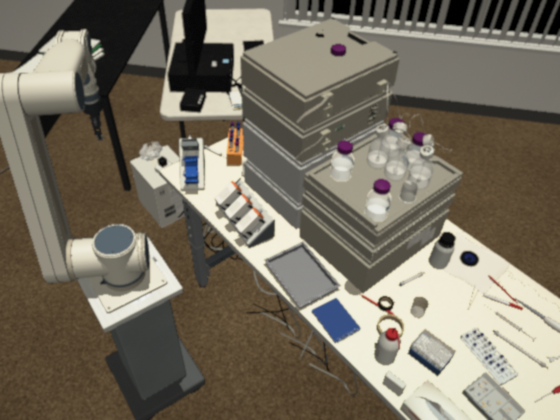

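View pics/top0.png

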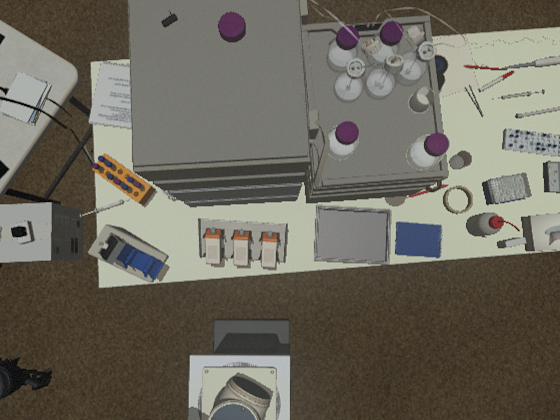

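```bash
cat > h.py <<'E'
import numpy as np,cv2
def load(n,i=0):
    z=np.load(f"{n}{i}.npz"); return z["im"],z["d"],z["K"],z["T"]
def cloud(d,K,T):
    v,u=np.mgrid[:d.shape[0],:d.shape[1]]
    P=np.stack([(u-K[0,2])/K[0,0]*d,-(v-K[1,2])/K[1,1]*d,-d],-1)
    return P@T[:3,:3].T+T[:3,3]
def proj(p,K,T):
    q=(np.asarray(p)-T[:3,3])@T[:3,:3]
    return np.stack([K[0,0]*q[...,0]/-q[...,2]+K[0,2],K[1,1]*-q[...,1]/-q[...,2]+K[1,2]],-1)
def ray(uv,K,T):
    d=np.array([(uv[0]-K[0,2])/K[0,0],-(uv[1]-K[1,2])/K[1,1],-1]);return T[:3,3],T[:3,:3]@d
def onz(uv,z,K,T):
    o,d=ray(uv,K,T);return o+d*(z-o[2])/d[2]
def tri(uvs,cs):
    A=np.zeros((3,3));b=np.zeros(3)
    for uv,(K,T) in zip(uvs,cs):
        o,d=ray(uv,K,T);d=d/np.linalg.norm(d);M=np.eye(3)-np.outer(d,d);A+=M;b+=M@o
    return np.linalg.solve(A,b)
E
python3 - <<'E'
from h import *
im,d,K,T=load("top"); 
cv2.imwrite("pics/t1.png",cv2.resize(im[195:295,80:220,::-1],None,fx=5,fy=5,interpolation=2))
cv2.imwrite("pics/t2.png",cv2.resize(im[195:295,190:330,::-1],None,fx=5,fy=5,interpolation=2))
im,d2,K,T=load("scene"); 
cv2.imwrite("pics/s1.png",cv2.resize(im[110:250,130:290,::-1],None,fx=5,fy=4,interpolation=2)[:600])
print((d==0).mean(),(d2==0).mean())
E
```

```text
0.0041156462585034016 0.045875850340136054
```

View pics/t1.png

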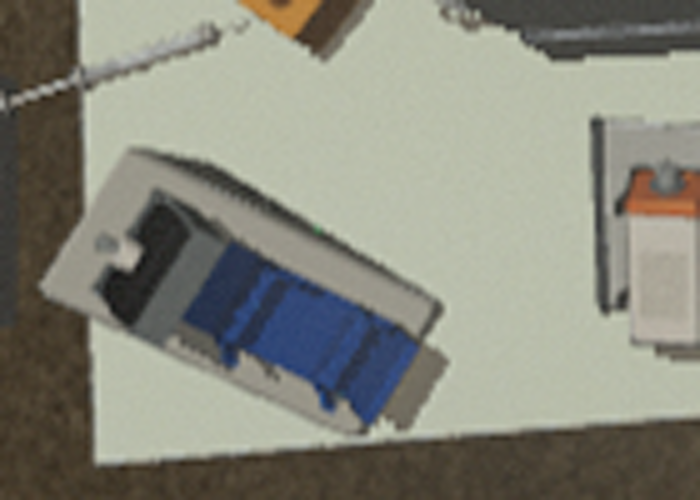

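View pics/t2.png

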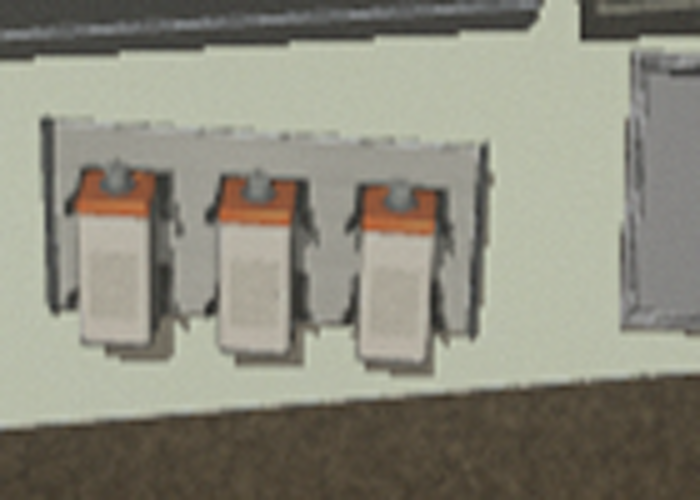

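View pics/s1.png

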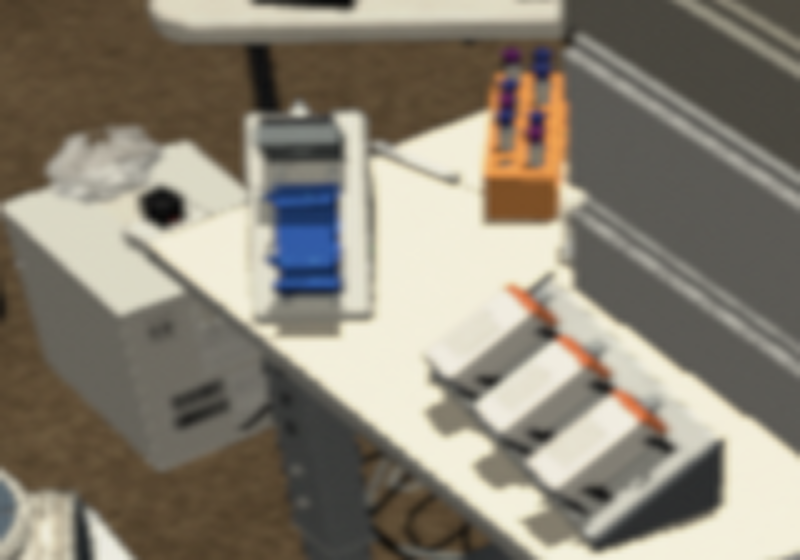

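```bash
python3 - <<'E'
from h import *
im,d,K,T=load("top"); P=cloud(d,K,T)
hsv=cv2.cvtColor(im,cv2.COLOR_RGB2HSV)
# bench height check, tray, pad
for n,(u,v) in dict(bench=(195,270),tray=(350,235),pad=(418,240),dockhead=(118,247),front=(165,268)).items(): print(n,P[v-1:v+2,u-1:u+2].reshape(-1,3).mean(0).round(4))
# orange
m=((hsv[...,0]<14)&(hsv[...,1]>130)&(hsv[...,2]>90)).astype(np.uint8)
n,l,st,c=cv2.connectedComponentsWithStats(m)
for i in range(1,n):
    if st[i,4]>20: print("or",st[i],c[i].round(1),np.median(P[l==i],0).round(4))
m=((hsv[...,0]>100)&(hsv[...,0]<125)&(hsv[...,1]>120)).astype(np.uint8)
n,l,st,c=cv2.connectedComponentsWithStats(m)
for i in range(1,n):
    if st[i,4]>20: print("bl",st[i],c[i].round(1),np.median(P[l==i],0).round(4))
# label faces: planes
for c in [(213,250),(241,251),(270,254)]:
    u,v=c; Q=P[v-10:v+8,u-5:u+6].reshape(-1,3); m0=Q.mean(0); w=np.linalg.svd(Q-m0)[2][2]; w*=np.sign(w[2]); print(c,m0.round(4),w.round(3),"tilt",np.degrees(np.arccos(w[2])),"yaw",np.degrees(np.arctan2(-w[1],-w[0])),"rms",((Q-m0)@w).std())
E
```

```text
bench [0.413  0.1475 0.0006]
tray [ 0.5296 -0.3528  0.0042]
pad [ 0.5149 -0.5719  0.0086]
dockhead [0.4808 0.337  0.1788]
front [0.4187 0.2442 0.001 ]
or [465  66  24   3  38] [477.4  66.9] [ 1.0998 -0.7848  0.007 ]
or [503  71  11   7  30] [507.6  73.9] [ 1.0737 -0.8838  0.0141]
or [409 190  20   7  36] [418.8 193.1] [ 0.6684 -0.5773  0.0078]
or [492 216  11  12  97] [496.9 221.7] [ 0.5638 -0.7624  0.1467]
or [205 229  16   9  83] [212.8 234. ] [0.5198 0.0743 0.1295]
or [234 231  15   9  80] [241.  235.5] [ 0.5174 -0.0089  0.1282]
or [262 233  15   9  78] [269.1 237.4] [ 0.5121 -0.0904  0.1298]
bl [123 249  35  28 377] [140.1 260.8] [0.4412 0.305  0.0661]
bl [117 251   8   9  25] [120.8 255.6] [0.4558 0.3542 0.098 ]
bl [407 251  32   6  59] [423.4 254. ] [ 0.4698 -0.5901  0.0102]
bl [148 262  15  17 122] [155.4 269.7] [0.414  0.2593 0.061 ]
(213, 250) [0.4801 0.0765 0.1067] [-0.574  0.05   0.817] tilt 35.18975506258505 yaw -4.961808872704928 rms 0.002626068497700439
(241, 251) [ 0.4775 -0.0088  0.122 ] [-0.016  0.997  0.076] tilt 85.6570190213568 yaw -89.05591846547988 rms 0.00944400350808712
(270, 254) [ 0.4689 -0.0952  0.1332] [-0.022  1.     0.012] tilt 89.31981318229326 yaw -88.74331119247873 rms 0.00943600792975029
```

```bash
cat > fr.py <<'E'
from h import *
from scipy.spatial.transform import Rotation as R
def slope(yaw): return R.from_euler('ZY',[yaw,-35],degrees=True).as_matrix()
E
python3 - <<'E'
from fr import *
yaw=-3.3; S=slope(yaw)
for n in("top","scene"):
    im,d,K,T=load(n); P=cloud(d,K,T).reshape(-1,3)
    I=im.reshape(-1,3)
    m=(P[:,0]>.38)&(P[:,0]<.62)&(P[:,1]>-.16)&(P[:,1]<.14)&(P[:,2]>.03)&(P[:,2]<.2)
    Q=P[m]@S; C=I[m]
    top=None
    for yc in (.0765+.028,-.0088+.028,-.0952+.027):
        s=abs(Q[:,1]-yc)<.016
        q=Q[s]; zt=np.percentile(q[:,2],80); t=abs(q[:,2]-zt)<.007
        # plane fit among central
        A=np.c_[q[t][:,:2],np.ones(t.sum())]
        co,*_=np.linalg.lstsq(A,q[t][:,2],rcond=None)
        res=q[t][:,2]-A@co; k=abs(res)<.004
        co,*_=np.linalg.lstsq(A[k],q[t][:,2][k],rcond=None)
        s2=(abs(Q[:,1]-yc)<.04)&(abs(Q[:,2]-(np.c_[Q[:,:2],np.ones(len(Q))]@co))<.006)
        t2=Q[s2]
        x0,x1=np.percentile(t2[:,0],[2,98]); y0,y1=np.percentile(t2[:,1],[3,97])
        cx,cy=(x0+x1)/2,(y0+y1)/2
        zc=co@[cx,cy,1]
        print(n,"slopes",co[:2].round(3),"ext",round(x1-x0,4),round(y1-y0,4),"topcentre",(S@[cx,cy,zc]).round(4),"mid",(S@[cx,cy,zc-.02]).round(4),s2.sum())
E
```

```text
top slopes [-0.007 -0.017] ext 0.1011 0.0402 topcentre [0.4789 0.0785 0.1055] mid [0.4904 0.0779 0.0891] 414
top slopes [0.005 0.01 ] ext 0.1005 0.0402 topcentre [ 0.474  -0.0064  0.1053] mid [ 0.4854 -0.007   0.0889] 407
top slopes [-0.007  0.012] ext 0.101 0.0409 topcentre [ 0.4701 -0.091   0.1055] mid [ 0.4815 -0.0916  0.0892] 419
scene slopes [-0.011  0.057] ext 0.2157 0.0473 topcentre [0.5251 0.0761 0.1375] mid [0.5365 0.0755 0.1211] 204
scene slopes [-0.     0.009] ext 0.0998 0.0428 topcentre [ 0.4729 -0.0073  0.1046] mid [ 0.4843 -0.008   0.0882] 215
scene slopes [-0.021  0.004] ext 0.1004 0.0435 topcentre [ 0.4685 -0.0908  0.1048] mid [ 0.48   -0.0915  0.0884] 230
```

```bash
python3 - <<'E'
from fr import *
im,d,K,T=load("top"); P=cloud(d,K,T)
Pb=P.copy()
m=(P[...,0]>.36)&(P[...,0]<.58)&(P[...,1]>.2)&(P[...,1]<.46)&(P[...,2]>.012)&(P[...,2]<.25)
Q=P[m]
r=cv2.minAreaRect((Q[:,:2]*1000).astype(np.float32)); print("rect",r)
im2,d2,K2,T2=load("scene"); P2=cloud(d2,K2,T2)
m2=(P2[...,0]>.36)&(P2[...,0]<.58)&(P2[...,1]>.2)&(P2[...,1]<.46)&(P2[...,2]>.012)&(P2[...,2]<.25)
Q2=P2[m2]; print("rect scene",cv2.minAreaRect((Q2[:,:2]*1000).astype(np.float32)))
# heights grid
yaw=60
for name,im_,P_,mm in(("top",im,P,m),("scene",im2,P2,m2)):
    h=cv2.cvtColor(im_,cv2.COLOR_RGB2HSV)
    bl=(h[...,0]>100)&(h[...,0]<125)&(h[...,1]>110)&mm
    q=P_[bl]; print(name,"blue",bl.sum(),cv2.minAreaRect((q[:,:2]*1000).astype(np.float32)))
E
```

```text
rect ((460.810546875, 331.78692626953125), (198.9626007080078, 104.56327056884766), 59.647613525390625)
rect scene ((475.1386413574219, 315.986328125), (233.2393035888672, 162.1968994140625), 67.13081359863281)
top blue 625 ((439.4088439941406, 301.1446228027344), (127.35310363769531, 68.14889526367188), 67.8027572631836)
scene blue 300 ((440.47235107421875, 299.88482666015625), (141.35560607910156, 52.57854461669922), 62.49430465698242)
```

```bash
python3 - <<'E'
from fr import *
S=slope(60)
out=[]
for n in("top","scene"):
    im,d,K,T=load(n); P=cloud(d,K,T)
    m=(P[...,0]>.36)&(P[...,0]<.58)&(P[...,1]>.2)&(P[...,1]<.46)&(P[...,2]>.012)&(P[...,2]<.25)
    Q=(P[m]@S); C=im[m]
    o=np.array([.46,.32,.07])@S
    print(o)
    img=np.zeros((560,390,3),np.uint8); img2=img.copy()
    for q,c in zip(Q-o,C):
        u=int(195-q[1]*2500);v=int(280-q[0]*2000)
        z=int(np.clip((q[2]+.06)*2000,0,255))
        cv2.circle(img,(u,v),4,tuple(int(x) for x in c[::-1]),-1)
        cv2.circle(img2,(u,v),4,tuple(int(x) for x in cv2.applyColorMap(np.uint8([[z]]),cv2.COLORMAP_JET)[0,0]),-1)
    cv2.imwrite(f"pics/sl_{n}.png",np.hstack([img,img2]))
    h=cv2.cvtColor(im,cv2.COLOR_RGB2HSV)[m]
    bl=(h[:,0]>100)&(h[:,0]<125)&(h[:,1]>110)
    q=(Q-o)[bl]
    for a in np.arange(-.1,.08,.006):
        s=(q[:,0]>a)&(q[:,0]<=a+.006)
        if s.sum()>3: print(round(a,3),s.sum(),"z",np.percentile(q[s,2],[10,50,90]).round(4),"y",np.percentile(q[s,1],[3,97]).round(4))
E
```

```text
[ 0.45556539 -0.23837169 -0.2335361 ]
-0.076 14 z [0.047  0.0485 0.052 ] y [-0.0134  0.0284]
-0.07 112 z [0.0093 0.0325 0.0506] y [-0.0179  0.0328]
-0.064 7 z [0.0031 0.0142 0.0317] y [-0.0103  0.032 ]
-0.058 4 z [0.0041 0.0065 0.0089] y [0.005  0.0312]
-0.052 15 z [0.0204 0.0243 0.0276] y [-0.0119  0.0307]
-0.046 37 z [0.0128 0.0254 0.0481] y [-0.0222  0.0342]
-0.04 75 z [0.0042 0.0131 0.0291] y [-0.0182  0.0329]
-0.034 33 z [0.0019 0.0057 0.0084] y [-0.0171  0.0306]
-0.028 32 z [0.002  0.0048 0.0073] y [-0.0173  0.0324]
-0.022 33 z [0.0026 0.0062 0.01  ] y [-0.0142  0.0315]
-0.016 31 z [0.0016 0.005  0.0093] y [-0.0129  0.0313]
-0.01 32 z [0.0015 0.0061 0.0086] y [-0.0122  0.0316]
-0.004 29 z [0.0013 0.0052 0.0067] y [-0.0175  0.0316]
0.002 20 z [0.0009 0.0044 0.0077] y [-0.0145  0.0392]
0.008 8 z [0.0012 0.0041 0.0052] y [-0.0075  0.0314]
0.014 7 z [0.0216 0.0239 0.0322] y [-0.0129  0.0361]
0.02 36 z [0.0226 0.0255 0.0471] y [-0.0218  0.0339]
0.026 34 z [0.005  0.0254 0.039 ] y [-0.0209  0.0327]
0.032 23 z [0.0018 0.0069 0.0093] y [-0.0096  0.0323]
0.038 27 z [0.0031 0.0051 0.0076
[... 530 characters left out ...]
0106] y [-0.0171  0.0278]
-0.022 21 z [-0.0057  0.0008  0.0081] y [-0.0126  0.0291]
-0.016 14 z [-0.0028  0.0066  0.0133] y [-0.0139  0.0268]
-0.01 15 z [-0.001   0.0046  0.0176] y [-0.0105  0.0283]
-0.004 16 z [-0.0028  0.0038  0.0116] y [-0.0122  0.0263]
0.002 13 z [-0.0061  0.0023  0.0129] y [-0.0119  0.0261]
0.008 15 z [-0.007   0.0051  0.0142] y [-0.0126  0.0269]
0.014 21 z [-0.0055  0.0025  0.0319] y [-0.0161  0.0282]
0.02 24 z [0.002  0.0219 0.0277] y [-0.0168  0.0279]
0.026 16 z [0.0148 0.0227 0.0315] y [-0.0155  0.0316]
0.032 4 z [0.0072 0.0129 0.0168] y [-0.0072  0.0298]
0.038 17 z [-0.0008  0.0021  0.0089] y [-0.013   0.0336]
0.044 8 z [-0.0066 -0.0011  0.004 ] y [-0.0137  0.0262]
```

View pics/sl_top.png

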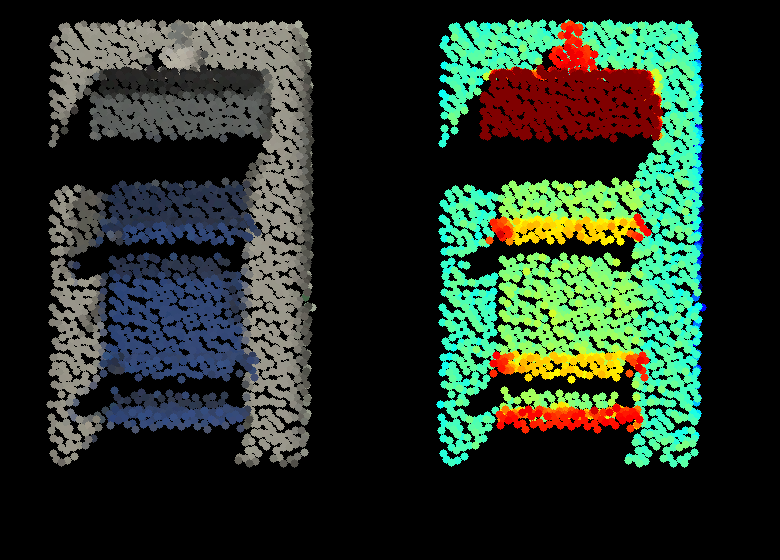

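View pics/sl_scene.png

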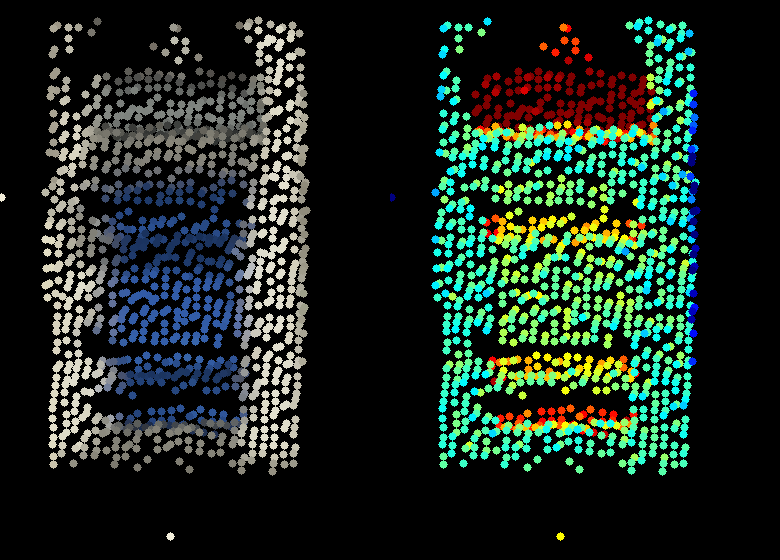

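```bash
cat >> fr.py <<'E'
def tool(S): return np.c_[S[:,1],-S[:,2],-S[:,0]]
def toolrot(yaw,tilt): return tool(R.from_euler('ZY',[yaw,-tilt],degrees=True).as_matrix())
def go(p,Rt):
    from cell import bot
    s=bot.observe(); R0=R.from_euler('xyz',s["tool_rot"],degrees=True).as_matrix()
    dp=R0.T@(np.array(p)-s["tcp_pos"]); rv=R.from_matrix(R0.T@Rt).as_rotvec()
    print("at",np.round(s["tcp_pos"],4),np.round(s["tool_rot"],2),"w",round(s["width"],4),"t",round(s["clock"],2),"F",np.round(s["wrist_force"],2))
    print("row",np.round(dp/.1,3),np.round(rv/(np.pi/2),3),"deg",np.degrees(np.linalg.norm(rv)).round(1))
E
python3 - <<'E'
from fr import *
im,d,K,T=load("top"); P=cloud(d,K,T)
m=(P[...,0]>.38)&(P[...,0]<.68)&(P[...,1]>-.5)&(P[...,1]<-.22)&(P[...,2]>.016)&(P[...,2]<.035)
Q=P[m]; print(len(Q),cv2.minAreaRect((Q[:,:2]*1000).astype(np.float32)),np.percentile(Q[:,2],[5,50,95]))
m=(P[...,0]>.5)&(P[...,0]<.8)&(P[...,1]>-.5)&(P[...,1]<.25)&(P[...,2]>.16)
Q=P[m]
for y in np.arange(-.5,.25,.05):
    s=abs(Q[:,1]-y)<.025
    if s.any(): print(round(y,2),Q[s,0].min().round(3))
m=(P[...,0]>.5)&(P[...,0]<.8)&(P[...,1]>.1)&(P[...,1]<.45)&(P[...,2]>.03)
print("behind dock:")
Q=P[m]
for y in np.arange(.1,.5,.05):
    s=abs(Q[:,1]-y)<.025
    if s.any(): print(round(y,2),Q[s,0].min().round(3),Q[s,2].max().round(3))
Mid={}
go([.38,.14,.24],toolrot(-3,35))
E
```

```text
862 ((539.5905151367188, -361.3646545410156), (214.15554809570312, 266.6473083496094), 4.1986308097839355) [0.01832983 0.02409475 0.02982134]
-0.5 0.654
-0.45 0.65
-0.4 0.646
-0.35 0.641
-0.3 0.637
-0.25 0.632
-0.2 0.6
-0.15 0.636
-0.1 0.633
-0.05 0.629
-0.0 0.626
0.05 0.622
0.1 0.619
0.15 0.616
0.2 0.771
behind dock:
0.1 0.502 0.638
0.15 0.502 0.637
0.2 0.649 0.62
0.25 0.65 0.066
0.3 0.501 0.117
0.35 0.5 0.187
0.4 0.502 0.15
0.45 0.7 0.119
at [0.1671 0.5238 0.2497] [-8.999e+01  7.000e-02  7.231e+01] w 0.0854 t 0.1 F [ 0.08  0.57 -1.15]
row [-3.009  0.1   -3.195] [-0.387 -0.158 -0.051] deg 37.9
```

```bash
python3 -m jog '[[-1,0,-1,-0.387,-0.158,-0.051,85],[-1,0,-1,-0.387,-0.158,-0.051,85],[-1,0,-1,-0.387,-0.158,-0.051,85],[-1,0,-1,-0.387,-0.158,-0.051,85]]'; python3 - <<'E'
from fr import *
go([.38,.10,.24],toolrot(-3,35))
im,d,K,T=load("top"); P=cloud(d,K,T)
h=cv2.cvtColor(im,cv2.COLOR_RGB2HSV)
m=(P[...,0]>.43)&(P[...,0]<.635)&(P[...,1]>-.5)&(P[...,1]<-.22)&(h[...,2]<150)&(h[...,2]>60)&(P[...,2]<.012)
m=cv2.morphologyEx(m.astype(np.uint8),cv2.MORPH_OPEN,np.ones((5,5)))
cs=max(cv2.findContours(m,0,1)[0],key=cv2.contourArea)
q=np.array([onz(c[0].astype(float),.004,K,T)[:2]*1000 for c in cs],np.float32)
print(cv2.minAreaRect(q))
E
```

```text
clock: 0.6
tcp_pos: [0.2318, 0.3966, 0.2504]
tool_rot: [-125.3, -0.1, 87.1]
wrist_force: [0.3, 0.1, 0.1]
width: 0.0848
at [0.2318 0.3966 0.2504] [-1.2527e+02 -7.0000e-02  8.7070e+01] w 0.0848 t 0.6 F [0.27 0.09 0.12]
row [-2.886  1.024 -1.274] [0.003 0.    0.001] deg 0.3
((533.3442993164062, -359.1608581542969), (221.38388061523438, 157.2801055908203), 87.09403228759766)
```

```bash
python3 -m jog '[[-1,0.6,-0.3,0,0,0,85],[-1,0.6,-0.3,0,0,0,85],[-1,0.6,-0.3,0,0,0,85]]'; python3 -m jog '[[-1,0,-0.5,0,0,0,85],[-1,0,-0.5,0,0,0,85],[-1,0,-0.5,0,0,0,85]]';python3 - <<'E'
from fr import *
z=slope(-3)[:,2]
go(np.array([.490,.078,.089])+.08*z,toolrot(-3,35))
E
```

```text
clock: 0.98
tcp_pos: [0.2858, 0.2916, 0.2168]
tool_rot: [-125.0, 0.0, 86.8]
wrist_force: [0.2, 0.3, 1.5]
width: 0.085
clock: 1.35
tcp_pos: [0.3227, 0.191, 0.2483]
tool_rot: [-125.2, -0.2, 86.6]
wrist_force: [-0.3, 1.0, -0.1]
width: 0.085
at [0.3227 0.191  0.2483] [-125.19   -0.2    86.64] w 0.085 t 1.35 F [-0.28  0.99 -0.12]
row [-1.037  1.5   -0.506] [ 0.002 -0.005 -0.   ] deg 0.5
```

```bash
python3 -m jog '[[-1,0.9,-0.5,0,0,0,85],[-1,0.9,-0.5,0,0,0,85],[-1,0.9,-0.5,0,0,0,85],[-1,0.9,-0.5,0,0,0,85]]'; python3 - <<'E'
from fr import *
z=slope(-3)[:,2]
go(np.array([.490,.078,.089])+.004*z,toolrot(-3,35))
from cell import cams
for n in("top","scene"):
    im,d=cams.snapshot(n)
    c=im[195:295,150:290] if n=="top" else im[110:250,130:290]
    cv2.imwrite(f"pics/a_{n}.png",cv2.resize(c[:,:,::-1],None,fx=4,fy=4,interpolation=2))
a=cv2.imread("pics/a_top.png");b=cv2.imread("pics/a_scene.png")
E
```

```text
clock: 1.85
tcp_pos: [0.4095, 0.0879, 0.2004]
tool_rot: [-124.9, -0.1, 86.8]
wrist_force: [-0.5, -0.3, -0.3]
width: 0.0849
at [0.4095 0.0879 0.2004] [-1.2487e+02 -1.1000e-01  8.6830e+01] w 0.0849 t 1.85 F [-0.5  -0.27 -0.25]
row [-0.057  1.337 -0.027] [-0.001 -0.002 -0.   ] deg 0.2
```

View pics/a_scene.png

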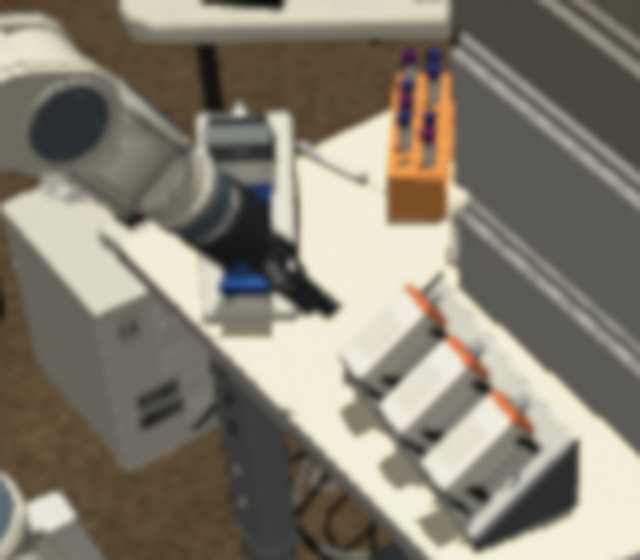

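```bash
python3 -m jog '[[-0.06,0.6,-0.03,0,0,0,64],[-0.06,0.6,-0.03,0,0,0,64],[-0.06,0.85,-0.03,0,0,0,64],[-0.06,0.85,-0.03,0,0,0,64]]'; python3 - <<'E'
from fr import *
z=slope(-3)[:,2]
go(np.array([.490,.078,.089])+.004*z,toolrot(-3,35))
E
```

```text
clock: 2.45
tcp_pos: [0.459, 0.0818, 0.1333]
tool_rot: [-124.9, -0.1, 87.1]
wrist_force: [-0.8, 0.9, -0.2]
width: 0.0638
at [0.459  0.0818 0.1333] [-1.2492e+02 -1.0000e-01  8.7150e+01] w 0.0638 t 2.45 F [-0.8   0.88 -0.16]
row [-0.023  0.502 -0.002] [-0.001  0.001  0.002] deg 0.2
```

```bash
python3 -m jog '[[-0.02,0.25,0,0,0,0,64],[-0.02,0.5,0,0,0,0,64],[-0.02,0.5,0,0,0,0,64],[-0.02,0.5,0,0,0,0,64]]'; python3 - <<'E'
from fr import *
z=slope(-3)[:,2]
go(np.array([.490,.078,.089])+.004*z,toolrot(-3,35))
E
```

```text
clock: 2.95
tcp_pos: [0.4877, 0.0775, 0.0939]
tool_rot: [-125.1, -0.1, 87.1]
wrist_force: [-0.4, -0.2, 0.0]
width: 0.0643
at [0.4877 0.0775 0.0939] [-1.2507e+02 -1.0000e-01  8.7070e+01] w 0.0643 t 2.95 F [-0.4  -0.22  0.03]
row [0.006 0.013 0.01 ] [0.001 0.    0.001] deg 0.1
```

Close, check lateral force, then lift along the slope normal.

```bash
python3 -m jog '[[0,0,0,0,0,0,42],[0,0,0,0,0,0,36],[0,0,0,0,0,0,36],[0,0,0,0,0,0,36],[0,0,0,0,0,0,36]]'; python3 -m jog '[[0,-0.03,0,0,0,0,36],[0,-0.15,0,0,0,0,36],[0,-0.4,0,0,0,0,36],[0,-0.7,0,0,0,0,36],[0,-0.7,0,0,0,0,36],[0,-0.7,0,0,0,0,36]]';python3 - <<'E'
from fr import *
go([.40,.0,.22],toolrot(-3,35))
E
```

```text
clock: 3.58
tcp_pos: [0.4881, 0.0777, 0.0943]
tool_rot: [-125.2, -0.2, 87.1]
wrist_force: [-8.5, 5.8, 11.5]
width: 0.0432
clock: 4.32
tcp_pos: [0.4475, 0.0788, 0.1497]
tool_rot: [-125.0, -0.1, 87.0]
wrist_force: [0.2, 0.3, -6.8]
width: 0.0436
at [0.4475 0.0788 0.1497] [-1.250e+02 -9.000e-02  8.702e+01] w 0.0436 t 4.33 F [ 0.22  0.35 -6.83]
row [-0.811 -0.826 -0.049] [ 0.    -0.     0.001] deg 0.1
```

```bash
python3 -m jog '[[0,0,0,0,0,0,36]]'; python3 -m jog '[[0,0,0,0,0,0,36]]';python3 -m jog '[[0,0,0,0,0,0,36]]';python3 - <<'E'
from fr import *
from cell import cams
for n in("top","scene"):
    im,d=cams.snapshot(n); c=cams.get_calibration(n)
    np.savez(f"{n}1.npz",im=im,d=d,**{k:np.array(c[k]) for k in("K","T")})
    c=im[195:295,150:290] if n=="top" else im[110:250,130:290]
    cv2.imwrite(f"pics/b_{n}.png",cv2.resize(c[:,:,::-1],None,fx=4,fy=4,interpolation=2))
E
```

```text
clock: 4.45
tcp_pos: [0.4477, 0.0788, 0.1491]
tool_rot: [-124.9, -0.1, 87.0]
wrist_force: [1.5, 0.3, -5.4]
width: 0.0428
clock: 4.58
tcp_pos: [0.4479, 0.0787, 0.1492]
tool_rot: [-124.9, -0.1, 87.0]
wrist_force: [0.1, -0.6, -4.9]
width: 0.0431
clock: 4.7
tcp_pos: [0.448, 0.0788, 0.1496]
tool_rot: [-125.0, -0.1, 87.0]
wrist_force: [0.5, 0.2, -5.6]
width: 0.0432
```

View pics/b_scene.png

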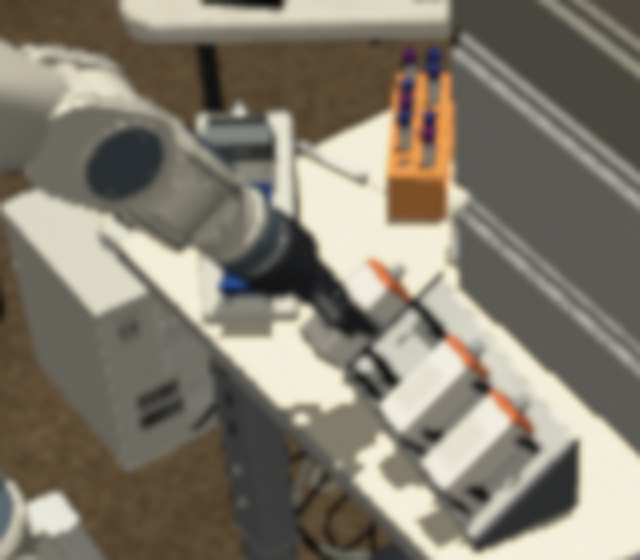

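View pics/b_top.png

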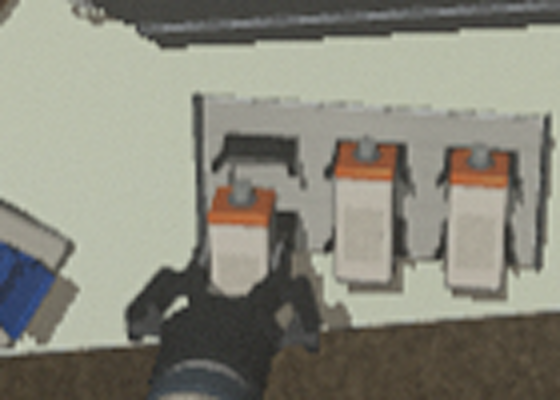

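```bash
cat > held.py <<'E'
from fr import *
import sys
def held(i,yaw,tilt=35):
    from cell import bot
    s=bot.observe(); tcp=np.array(s["tcp_pos"]); Rt=R.from_euler('xyz',s["tool_rot"],degrees=True).as_matrix()
    for n in("top","scene"):
        im,d,K,T=load(n,i); P=cloud(d,K,T); h=cv2.cvtColor(im,cv2.COLOR_RGB2HSV)
        q=(P-tcp)@Rt   # tool coords: x=y_c, y=-z_c, z=-x_c
        c=np.stack([-q[...,2],q[...,0],-q[...,1]],-1)
        near=(abs(c[...,0])<.08)&(abs(c[...,1])<.035)&(c[...,2]>.004)&(c[...,2]<.032)&(P[...,2]>.03)
        bri=near&(h[...,2]>110)&(c[...,0]>.0)
        org=near&(h[...,0]<14)&(h[...,1]>120)
        t=c[bri&(c[...,2]>.011)]
        A=np.c_[t[:,:2],np.ones(len(t))]; k=np.ones(len(t),bool)
        for _ in range(4):
            co,*_=np.linalg.lstsq(A[k],t[k,2],rcond=None); k=abs(t[:,2]-A@co)<.005
        tt=t[k]
        print(n,len(tt),"plane",co.round(4),"x98",np.percentile(tt[:,0],98).round(4),"y",np.percentile(tt[:,1],[3,97]).round(4),"orange x",np.percentile(c[org][:,0],[2,50,98]).round(4),"y",np.percentile(c[org][:,1],[3,50,97]).round(4))
if __name__=="__main__": held(int(sys.argv[1]),0)
E
python3 held.py 1
```

```text
top 199 plane [-0.0009 -0.0027  0.0145] x98 0.0495 y [-0.02    0.0196] orange x [0.0408 0.0468 0.0505] y [-0.0208 -0.0003  0.0188]
scene 63 plane [ 0.0265 -0.0275  0.0142] x98 0.047 y [-0.0244  0.0192] orange x [0.0442 0.0469 0.0485] y [-0.0245 -0.0051  0.017 ]
```

```bash
python3 - <<'E'
from fr import *
S=slope(60); o=np.array([.46,.32,.07])@S
im,d,K,T=load("top",0)
P=cloud(d,K,T); h=cv2.cvtColor(im,cv2.COLOR_RGB2HSV)
m=(P[...,0]>.36)&(P[...,0]<.58)&(P[...,1]>.2)&(P[...,1]<.46)&(P[...,2]>.012)&(P[...,2]<.25)
Q=P[m]@S-o; H=h[m]
bl=(H[:,0]>100)&(H[:,0]<125)&(H[:,1]>110)
def edges(q,name,step=.006):
    xs=np.arange(q[:,0].min(),q[:,0].max(),step); L=[]
    for x in xs:
        s=q[(q[:,0]>=x)&(q[:,0]<x+step)]
        if len(s)>12: L.append((x+step/2,s[:,1].min(),s[:,1].max()))
    L=np.array(L); 
    print(name,"mid med",np.median((L[:,1]+L[:,2])/2).round(4),"wid",np.median(L[:,2]-L[:,1]).round(4),"lo slope deg",np.degrees(np.polyfit(L[:,0],L[:,1],1)[0]).round(2),"hi",np.degrees(np.polyfit(L[:,0],L[:,2],1)[0]).round(2))
hd=(Q[:,2]>.065); print("head z",np.median(Q[hd][:,2]).round(4))
edges(Q[hd&(Q[:,0]>.068)&(Q[:,0]<.107)],"head")
edges(Q[bl&(abs(Q[:,2]-.005)<.007)],"plate")
fl=bl&(Q[:,2]>.02)&(Q[:,0]<-.06); q=Q[fl]; print("flange y",np.percentile(q[:,1],[1,3,97,99]).round(4),"x",np.percentile(q[:,0],[2,50,98]).round(4),"ztop",np.percentile(q[:,2],90))
for a,b in((-.055,-.03),(.01,.036)):
    e=bl&(Q[:,0]>a)&(Q[:,0]<b)&(Q[:,2]>.03); q=Q[e]; print("ear",len(q),"y+",q[q[:,1]>.01][:,1].round(3),"y-",q[q[:,1]<.0][:,1].round(3),"x",np.percentile(q[:,0],[5,50,95]).round(4))
    e=bl&(Q[:,0]>a)&(Q[:,0]<b)&(abs(Q[:,2]-.0247)<.004)&(abs(Q[:,1]-.006)<.018); q=Q[e]; print("saddle x",np.percentile(q[:,0],[3,50,97]).round(4),"z",np.median(q[:,2]).round(4))
sl=~bl&(abs(Q[:,2]+.002)<.012)&(Q[:,0]>-.08)&(Q[:,0]<.11)
edges(Q[sl],"housing")
print("seat",(S@(o+[-.0085,.0065,.0447])).round(4))
go(S@(o+[-.0085,.0065,.0512]),tool(S))
E
```

```text
head z 0.0739
head mid med 0.0062 wid 0.0689 lo slope deg 10.46 hi -7.54
plate mid med 0.008 wid 0.0501 lo slope deg 1.44 hi 0.56
flange y [-0.0189 -0.0178  0.0327  0.0334] x [-0.0722 -0.0669 -0.0644] ztop 0.051173880965342006
ear 16 y+ [0.025 0.03  0.03  0.032 0.034 0.035 0.035 0.037 0.036] y- [-0.018 -0.023 -0.018 -0.02  -0.022 -0.023 -0.021] x [-0.0457 -0.0409 -0.0378]
saddle x [-0.0477 -0.0431 -0.0383] z 0.0249
ear 18 y+ [0.032 0.03  0.03  0.033 0.032 0.034 0.032 0.036 0.034 0.038] y- [-0.021 -0.022 -0.023 -0.018 -0.02  -0.022 -0.01 ] x [0.0209 0.0259 0.0299]
saddle x [0.0198 0.0243 0.0285] z 0.0247
housing mid med 0.0058 wid 0.101 lo slope deg -0.2 hi -4.65
seat [0.4381 0.295  0.1017]
at [0.448  0.0788 0.1498] [-1.250e+02 -9.000e-02  8.702e+01] w 0.0431 t 4.8 F [ 0.5  -0.06 -5.22]
row [2.12  0.221 0.434] [ 0.001 -0.574 -0.401] deg 63.0
```

```bash
python3 -m jog '[[0.3,-0.4,0,0,0,0,36],[0.7,-0.8,0,0,0,0,36],[0.9,-0.9,0,0,0,0,36],[0.9,-0.9,0,0,0,0,36]]'; python3 - <<'E'
from fr import *
S=slope(60); o=np.array([.46,.32,.07])@S
go(S@(o+[-.0085,.0067,.0512+.09]),tool(S))
E
```

```text
clock: 5.3
tcp_pos: [0.401, 0.1729, 0.2249]
tool_rot: [-125.1, -0.2, 87.2]
wrist_force: [1.1, 0.4, -5.0]
width: 0.043
at [0.401  0.1729 0.2249] [-125.13   -0.16   87.21] w 0.043 t 5.3 F [ 1.05  0.36 -5.04]
row [0.745 0.395 0.21 ] [ 0.002 -0.572 -0.4  ] deg 62.8
```

```bash
python3 -m jog '[[0.15,-0.1,0,0,-0.1,-0.07,36],[0.3,-0.1,0.05,0,-0.2,-0.14,36],[0.45,0,0.1,0,-0.3,-0.21,36],[0.6,0,0.15,0,-0.4,-0.28,36],[0.745,0.1,0.2,0,-0.5,-0.35,36],[0.745,0.2,0.21,0.002,-0.572,-0.4,36],[0.745,0.3,0.21,0.002,-0.572,-0.4,36],[0.745,0.3,0.21,0.002,-0.572,-0.4,36]]'; python3 - <<'E'
from fr import *
S=slope(60); o=np.array([.46,.32,.07])@S
go(S@(o+[-.0085,.0067,.0512]),tool(S))
from cell import cams
for n in("top","scene"):
    im,d=cams.snapshot(n); c=cams.get_calibration(n)
    np.savez(f"{n}2.npz",im=im,d=d,**{k:np.array(c[k]) for k in("K","T")})
    c=im[195:295,80:220] if n=="top" else im[110:250,130:290]
    cv2.imwrite(f"pics/c_{n}.png",cv2.resize(c[:,:,::-1],None,fx=4,fy=4,interpolation=2))
from held import held
held(2,60)
E
```

```text
clock: 6.3
tcp_pos: [0.4051, 0.245, 0.1862]
tool_rot: [-124.8, -0.2, 149.5]
wrist_force: [-0.9, 0.3, -6.3]
width: 0.0435
at [0.4051 0.245  0.1862] [-124.83   -0.17  149.55] w 0.0435 t 6.3 F [-0.86  0.34 -6.26]
row [-0.031  0.97  -0.008] [-0.002 -0.005 -0.001] deg 0.5
top 217 plane [0.0016 0.0028 0.0142] x98 0.0464 y [-0.0203  0.0188] orange x [0.0402 0.0454 0.0492] y [-0.0216 -0.001   0.0196]Traceback (most recent call last):
  File "<stdin>", line 11, in <module>
  File "held.py", line 18, in held
    print(n,len(tt),"plane",co.round(4),"x98",np.percentile(tt[:,0],98).round(4),"y",np.percentile(tt[:,1],[3,97]).round(4),"orange x",np.percentile(c[org][:,0],[2,50,98]).round(4),"y",np.percentile(c[org][:,1],[3,50,97]).round(4))
                                              ~~~~~~~~~~~~~^^^^^^^^^^^^
    return _quantile_unchecked(
        a, q, axis, out, overwrite_input, method, keepdims, weights)
    return _ureduce(a,
                    func=_quantile_ureduce_func,
    ...<5 lines>...
                    overwrite_input=overwrite_input,
                    method=method)
    r = func(a, **kwargs)
    result = _quantile(arr,
                       quantiles=q,
    ...<2 lines>...
                       out=out,
                       weights=wgt)
    slices_having_nans = np.isnan(arr[-1, ...])
                                  ~~~^^^^^^^^^
IndexError: index -1 is out of bounds for axis 0 with size 0
```

View pics/c_scene.png

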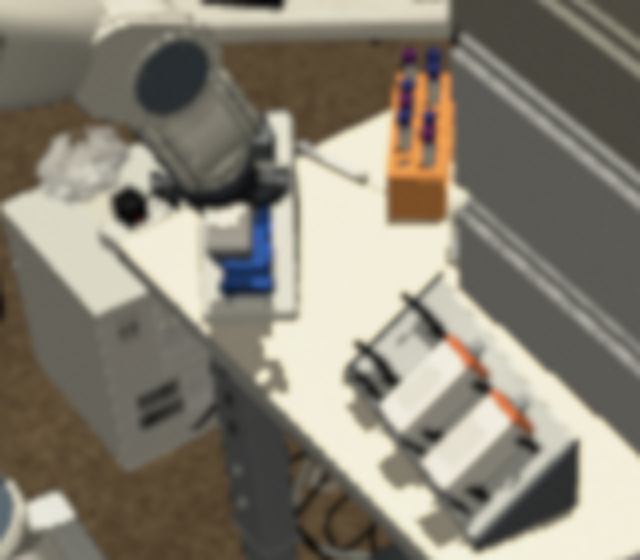

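View pics/c_top.png

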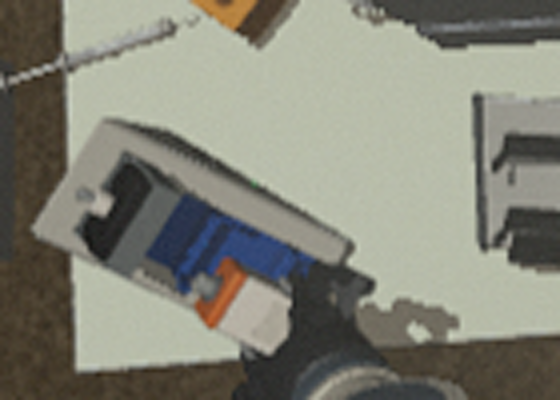

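```bash
python3 -m jog '[[-0.026,0.3,-0.018,-0.002,-0.005,-0.001,36],[-0.026,0.6,-0.018,-0.002,-0.005,-0.001,36],[-0.026,0.75,-0.018,-0.002,-0.005,-0.001,36],[-0.026,0.75,-0.018,-0.002,-0.005,-0.001,36],[-0.026,0.75,-0.018,-0.002,-0.005,-0.001,36]]'; python3 - <<'E'
from fr import *
S=slope(60); o=np.array([.46,.32,.07])@S
go(S@(o+[-.0075,.0072,.0512]),tool(S))
from cell import cams
for n in("top","scene"):
    im,d=cams.snapshot(n); c=cams.get_calibration(n)
    np.savez(f"{n}3.npz",im=im,d=d,**{k:np.array(c[k]) for k in("K","T")})
    c=im[195:295,80:220] if n=="top" else im[110:250,130:290]
    cv2.imwrite(f"pics/d_{n}.png",cv2.resize(c[:,:,::-1],None,fx=5,fy=5,interpolation=2)[:600])
E
```

```text
clock: 7.02
tcp_pos: [0.4293, 0.283, 0.1278]
tool_rot: [-125.2, 0.2, 150.3]
wrist_force: [0.3, -0.1, -6.3]
width: 0.0431
at [0.4293 0.283  0.1278] [-125.16    0.16  150.26] w 0.0431 t 7.03 F [ 0.31 -0.08 -6.32]
row [-0.009  0.233  0.019] [0.002 0.003 0.   ] deg 0.3
```

View pics/d_top.png

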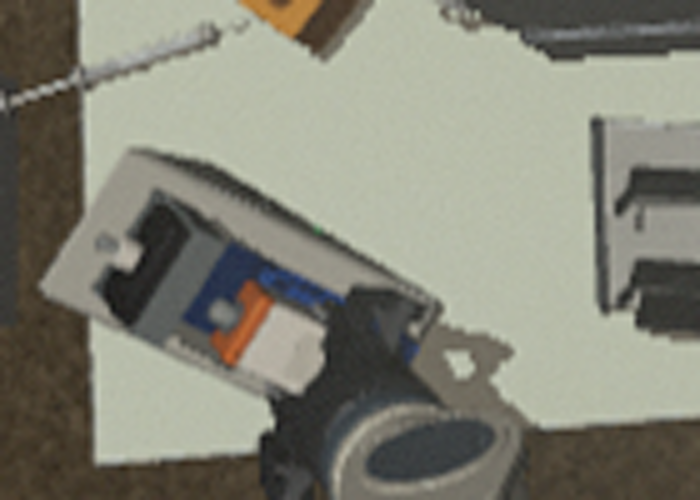

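```bash
python3 -m jog '[[-0.007,0.08,0.015,0,0,0,36],[-0.007,0.15,0.015,0,0,0,36],[-0.007,0.19,0.015,0,0,0,36],[-0.007,0.21,0.015,0,0,0,36],[-0.007,0.21,0.015,0,0,0,36]]'; python3 - <<'E'
from fr import *
S=slope(60); o=np.array([.46,.32,.07])@S
go(S@(o+[-.0075,.0072,.0502]),tool(S))
from cell import bot
print(S.T@np.array(bot.observe()["wrist_force"]))
E
```

```text
clock: 7.75
tcp_pos: [0.4355, 0.292, 0.1087]
tool_rot: [-125.1, 0.1, 150.3]
wrist_force: [-0.8, -0.1, -5.0]
width: 0.0431
at [0.4355 0.292  0.1087] [-1.2510e+02  1.0000e-01  1.5027e+02] w 0.0431 t 7.75 F [-0.84 -0.13 -4.95]
row [-0.     0.025 -0.002] [0.001 0.003 0.001] deg 0.3
[-3.27753887  0.66039435 -3.7480742 ]
```

```bash
python3 -m jog '[[0,0.01,0,0,0,0,36],[0,0.02,0,0,0,0,36]]';python3 -m jog '[[0,0.01,0,0,0,0,36],[0,0.01,0,0,0,0,36]]'; python3 - <<'E'
from fr import *
S=slope(60); o=np.array([.46,.32,.07])@S
go(S@(o+[-.0075,.0072,.0502]),tool(S))
from cell import bot
print(S.T@np.array(bot.observe()["wrist_force"]))
E
```

```text
clock: 8.0
tcp_pos: [0.4362, 0.2929, 0.1074]
tool_rot: [-125.1, 0.1, 150.3]
wrist_force: [0.6, -0.5, -4.4]
width: 0.0432
clock: 8.25
tcp_pos: [0.4363, 0.2931, 0.1072]
tool_rot: [-125.1, 0.2, 150.2]
wrist_force: [-9.4, -11.0, 10.2]
width: 0.0431
at [0.4363 0.2931 0.1072] [-1.2514e+02  1.5000e-01  1.5022e+02] w 0.0431 t 8.25 F [ -9.39 -11.05  10.2 ]
row [ 0.001  0.004 -0.   ] [ 0.002  0.003 -0.   ] deg 0.3
[-5.83457337  2.61188576 16.53423195]
```

```bash
python3 -m jog '[[0,-0.006,0,0,0,0,36],[0,-0.006,0,0,0,0,50],[0,-0.006,0,0,0,0,58],[0,-0.006,0,0,0,0,60]]';python3 - <<'E'
from fr import *
S=slope(60); o=np.array([.46,.32,.07])@S
go(S@(o+[-.0075,.0072,.0502]),tool(S))
E
python3 -m jog '[[0,-0.1,0,0,0,0,60],[0,-0.4,0,0,0,0,60],[0,-0.9,0,0,0,0,60],[0,-1,0,0,0,0,60],[0,-1,0,0,0,0,60]]'; python3 - <<'E'
from fr import *
S=slope(60); o=np.array([.46,.32,.07])@S
go(S@(o+[-.0085-.061-.06,.0067,.0447]),tool(S))
from cell import cams
for n in("top","scene"):
    im,d=cams.snapshot(n); c=cams.get_calibration(n)
    np.savez(f"{n}4.npz",im=im,d=d,**{k:np.array(c[k]) for k in("K","T")})
    c=im[195:295,80:220] if n=="top" else im[110:250,130:290]
    cv2.imwrite(f"pics/e_{n}.png",cv2.resize(c[:,:,::-1],None,fx=5,fy=5,interpolation=2)[:600])
E
```

```text
clock: 8.75
tcp_pos: [0.4366, 0.2933, 0.1073]
tool_rot: [-125.2, 0.1, 150.3]
wrist_force: [-0.1, 0.3, 0.8]
width: 0.0601
at [0.4366 0.2933 0.1073] [-1.2516e+02  1.4000e-01  1.5027e+02] w 0.0601 t 8.75 F [-0.14  0.33  0.83]
row [0.003 0.003 0.003] [0.002 0.003 0.   ] deg 0.3
clock: 9.38
tcp_pos: [0.4079, 0.2429, 0.1895]
tool_rot: [-125.2, 0.2, 150.2]
wrist_force: [0.1, 0.2, 0.2]
width: 0.0601
at [0.4079 0.2429 0.1895] [-125.18    0.21  150.2 ] w 0.0601 t 9.38 F [0.13 0.24 0.24]
row [0.008 1.06  1.224] [ 0.002  0.003 -0.001] deg 0.3
```

View pics/e_top.png

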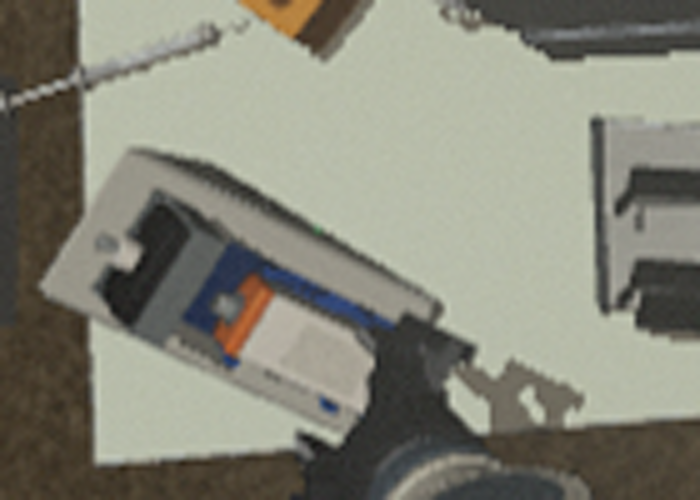

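View pics/e_scene.png

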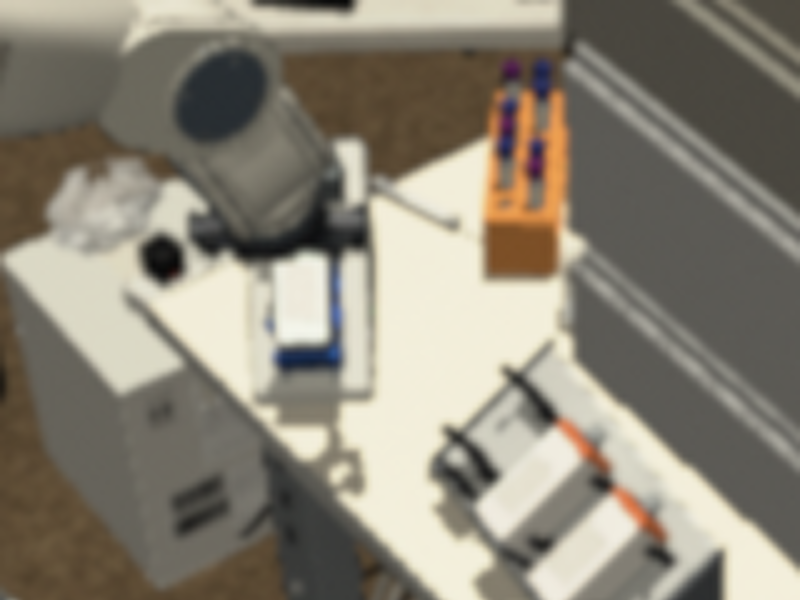

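```bash
python3 -m jog '[[0,0,0.5,0,0,0,0],[0,0,1,0,0,0,0],[0,0,1,0,0,0,0],[0,0,1,0,0,0,0]]'; python3 - <<'E'
from fr import *
S=slope(60); o=np.array([.46,.32,.07])@S
go(S@(o+[-.1045,.0067,.0457]),tool(S))
E
```

```text
clock: 9.98
tcp_pos: [0.3676, 0.1723, 0.131]
tool_rot: [-125.1, 0.1, 150.2]
wrist_force: [-0.1, -0.7, 0.3]
width: 0.0003
at [0.3676 0.1723 0.131 ] [-1.2511e+02  7.0000e-02  1.5022e+02] w 0.0003 t 9.97 F [-0.12 -0.73  0.26]
row [ 0.004  1.042 -0.029] [0.001 0.003 0.001] deg 0.3
```

```bash
python3 -m jog '[[0.004,0.5,-0.03,0,0.003,0,0],[0.004,0.9,-0.03,0,0.003,0,0],[0.004,1,-0.03,0,0.003,0,0],[0.004,1,-0.03,0,0.003,0,0]]'; python3 - <<'E'
from fr import *
S=slope(60); o=np.array([.46,.32,.07])@S
go(S@(o+[-.0735-.011,.0067,.0457]),tool(S))
from cell import cams
for n in("top","scene"):
    im,d=cams.snapshot(n)
    c=im[195:295,80:220] if n=="top" else im[110:250,130:290]
    cv2.imwrite(f"pics/f_{n}.png",cv2.resize(c[:,:,::-1],None,fx=5,fy=5,interpolation=2)[:600])
E
```

```text
clock: 10.48
tcp_pos: [0.3965, 0.2258, 0.0507]
tool_rot: [-125.1, -0.1, 150.2]
wrist_force: [0.0, 0.3, 0.1]
width: -0.0002
at [0.3965 0.2258 0.0507] [-1.2509e+02 -1.0000e-01  1.5022e+02] w -0.0002 t 10.47 F [0.03 0.34 0.05]
row [-0.012  0.035 -0.193] [0.001 0.001 0.002] deg 0.3
```

View pics/f_scene.png

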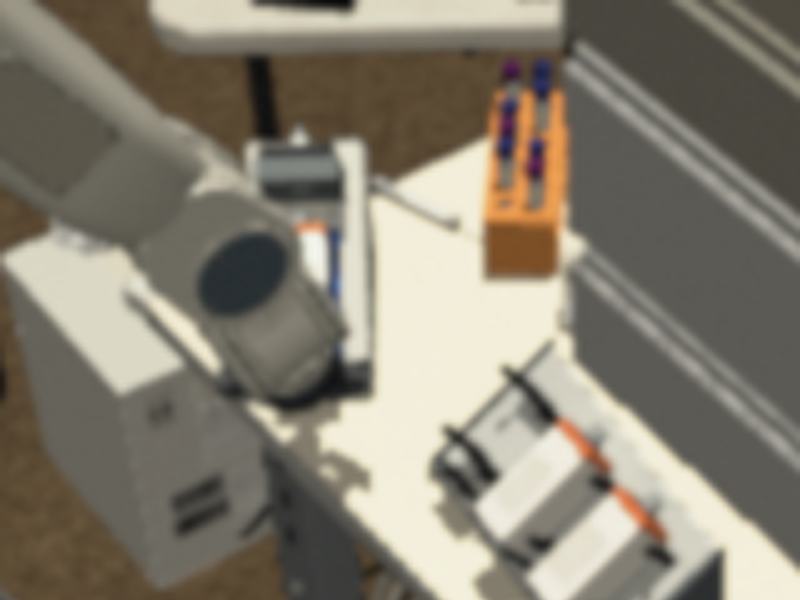

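View pics/f_top.png

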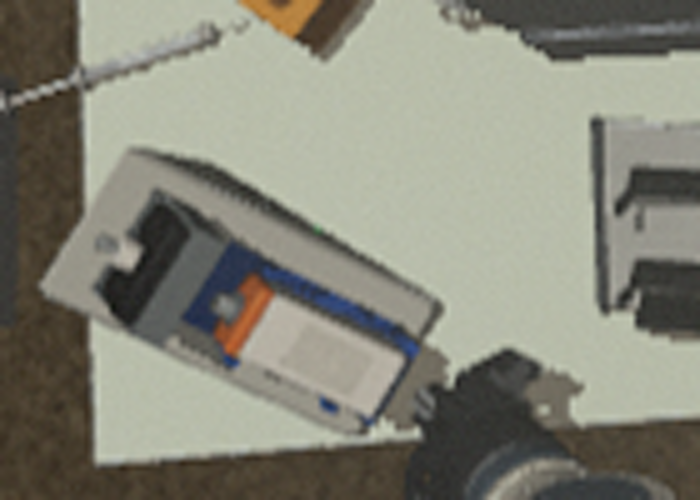

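```bash
python3 -m jog '[[-0.01,0.02,-0.1,0,0,0,0],[-0.01,0.02,-0.17,0,0,0,0],[-0.01,0.02,-0.21,0,0,0,0],[-0.01,0.02,-0.25,0,0,0,0],[-0.01,0.02,-0.29,0,0,0,0]]'; python3 - <<'E'
from fr import *
from cell import bot
S=slope(60); o=np.array([.46,.32,.07])@S
s=bot.observe(); print((S.T@s["tcp_pos"]-o).round(4), S.T@s["wrist_force"])
E
```

```text
clock: 11.2
tcp_pos: [0.4096, 0.2441, 0.0657]
tool_rot: [-124.9, 0.0, 149.9]
wrist_force: [-2.3, -13.4, -1.0]
width: -0.0002
[-0.077   0.0057  0.0486] [-11.05485736  -4.73995933   6.51406584]
```

```bash
python3 -m jog '[[0,0,-0.04,0,0,0,0],[0,0,-0.08,0,0,0,0],[0,0,-0.12,0,0,0,0],[0,0,-0.16,0,0,0,0]]'; python3 -m jog '[[0,0,-0.04,0,0,0,0],[0,0,-0.06,0,0,0,0]]';python3 - <<'E'
from fr import *
from cell import bot
S=slope(60); o=np.array([.46,.32,.07])@S
s=bot.observe(); print((S.T@s["tcp_pos"]-o).round(4), S.T@s["wrist_force"])
E
```

```text
clock: 11.7
tcp_pos: [0.4162, 0.2553, 0.0748]
tool_rot: [-124.9, 0.0, 149.9]
wrist_force: [-2.1, -12.8, -2.2]
width: -0.0003
clock: 11.95
tcp_pos: [0.418, 0.2587, 0.0774]
tool_rot: [-124.7, -0.0, 149.8]
wrist_force: [-6.8, -26.9, -1.2]
width: -0.0001
[-0.0564  0.0057  0.0486] [-22.58180328  -7.61132358  14.30526873]
```

```bash
python3 -m jog '[[0,0,-0.01,0,0,0,0],[0,0,-0.01,0,0,0,0]]';python3 - <<'E'
from fr import *
from cell import bot,cams
S=slope(60); o=np.array([.46,.32,.07])@S
s=bot.observe(); print((S.T@s["tcp_pos"]-o).round(4), S.T@s["wrist_force"])
for n in("top","scene"):
    im,d=cams.snapshot(n); c=cams.get_calibration(n)
    np.savez(f"{n}5.npz",im=im,d=d,**{k:np.array(c[k]) for k in("K","T")})
    c=im[195:295,80:220] if n=="top" else im[110:250,130:290]
    cv2.imwrite(f"pics/g_{n}.png",cv2.resize(c[:,:,::-1],None,fx=5,fy=5,interpolation=2)[:600])
E
```

```text
clock: 12.2
tcp_pos: [0.418, 0.2587, 0.0775]
tool_rot: [-124.6, -0.0, 149.7]
wrist_force: [-5.9, -26.2, -1.7]
width: 0.0002
[-0.0564  0.0057  0.0486] [-21.99924982  -8.02800973  13.27563164]
```

View pics/g_top.png

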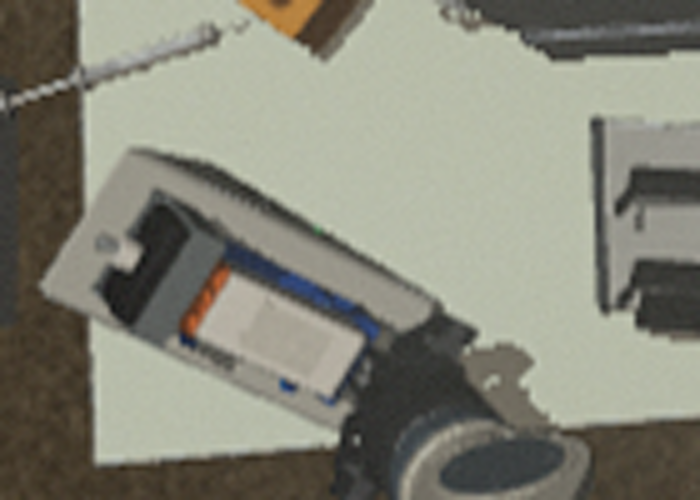

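```bash
python3 - <<'E'
from fr import *
S=slope(60); o=np.array([.46,.32,.07])@S
for i in(0,4,5):
  for n in ("top","scene"):
    im,d,K,T=load(n,i); P=cloud(d,K,T); h=cv2.cvtColor(im,cv2.COLOR_RGB2HSV)
    m=(P[...,0]>.36)&(P[...,0]<.58)&(P[...,1]>.2)&(P[...,1]<.46)&(P[...,2]>.012)&(P[...,2]<.25)
    Q=P[m]@S-o; H=h[m]
    bl=(H[:,0]>100)&(H[:,0]<125)&(H[:,1]>100)&(Q[:,2]>.012)&((Q[:,1]>.029)|(Q[:,1]<-.017))
    print(i,n,np.sort(Q[bl][:,0]).round(3))
    og=(H[:,0]<14)&(H[:,1]>110)
    top=(abs(Q[:,2]-.0647)<.006)&(abs(Q[:,1]-.0067)<.017)&(Q[:,0]<.08)&(H[:,2]>100)
    if og.sum()>5: print("orange",np.percentile(Q[og],[3,50,97],axis=0).round(4).tolist())
    if top.sum()>5:print("top x",np.percentile(Q[top][:,0],[1,99]).round(4), "z",np.median(Q[top][:,2]).round(4))
    hd=(Q[:,2]>.07)&(Q[:,0]>.05);print("head x min",np.percentile(Q[hd][:,0],[1,5]).round(4))
    fc=(abs(Q[:,2]-.045)<.02)&(Q[:,0]>.06)&(Q[:,0]<.09)&(abs(Q[:,1]-.0067)<.033)&(H[:,1]<60); print("face",np.percentile(Q[fc][:,0],[10,50,90]).round(4) if fc.sum()>3 else None)
E
```

```text
0 top [-0.07  -0.07  -0.069 -0.069 -0.068 -0.068 -0.068 -0.067 -0.067 -0.067
 -0.067 -0.067 -0.067 -0.066 -0.066 -0.065 -0.049 -0.047 -0.047 -0.045
 -0.044 -0.044 -0.042 -0.042 -0.042 -0.041 -0.041 -0.041 -0.04  -0.04
 -0.04  -0.04  -0.039 -0.039 -0.039 -0.039 -0.039 -0.039 -0.038 -0.038
 -0.038 -0.038 -0.037  0.02   0.021  0.022  0.022  0.023  0.024  0.024
  0.025  0.026  0.026  0.026  0.026  0.027  0.027  0.028  0.028  0.029
  0.029  0.029  0.029  0.03   0.031]
head x min [0.0716 0.0732]
face None
0 scene [-0.072 -0.067 -0.042 -0.041  0.02   0.02   0.022  0.027  0.028  0.029
  0.032]
head x min [0.0711 0.0719]
face [0.0706 0.0732 0.0759]
4 top [-0.046 -0.045 -0.041 -0.04  -0.04  -0.04  -0.04  -0.04  -0.04  -0.039
 -0.039 -0.039 -0.039 -0.003 -0.001  0.019  0.019  0.022  0.022  0.023
  0.024  0.026  0.027  0.027  0.028  0.028]
orange [[0.0286, -0.0132, 0.0355], [0.0353, 0.0061, 0.0632], [0.0388, 0.0286, 0.0691]]
top x [-0.0523  0.0377] z 0.0655
head x min [0.072  0.0735]
face None
4 scene [-0.071 -0.044]
top x [-0.0627  0.0101] z 0.0642
head x min [0.0707 0.071 ]
face [0.0708 0.0725 0.0746]
5 top [-0.043 -0.042 -0.04  -0.039 -0.038 -0.037 -0.035 -0.021 -0.019 -0.018
 -0.017 -0.017 -0.016 -0.015 -0.014 -0.013 -0.013 -0.012 -0.012 -0.012
 -0.011 -0.011 -0.01  -0.01  -0.009  0.049  0.051  0.051  0.053  0.053
  0.056]
orange [[0.0574, -0.012, 0.0588], [0.0621, 0.0076, 0.0641], [0.0655, 0.0281, 0.0679]]
top x [-0.0351  0.0637] z 0.0652
head x min [0.0714 0.0731]
face None
5 scene []
top x [0.0482 0.0652] z 0.0665
head x min [0.0639 0.0711]
face [0.0711 0.0743 0.0797]
```

```bash
python3 -m jog '[[0,0,-0.01,0,0,0,0],[0,0,-0.02,0,0,0,0]]';python3 - <<'E'
from fr import *
from cell import bot,cams
S=slope(60); o=np.array([.46,.32,.07])@S
s=bot.observe(); print((S.T@s["tcp_pos"]-o).round(4), S.T@s["wrist_force"])
E
```

```text
clock: 12.55
tcp_pos: [0.418, 0.2589, 0.0775]
tool_rot: [-124.4, -0.1, 149.6]
wrist_force: [-9.9, -38.9, -1.4]
width: 0.0
[-0.0563  0.0058  0.0486] [-32.41338521 -10.86224263  21.03524538]
```

```bash
python3 -m jog '[[0,0,0.2,0,0,0,0],[0,0,0.5,0,0,0,0],[0,-0.4,0.5,0,0,0,0],[0,-0.9,0.5,0,0,0,0],[0,-1,0.5,0,0,0,0]]';python3 - <<'E'
from fr import *
from cell import bot,cams
S=slope(-3)
go(np.array([.485,-.0075,.0885])+.1*S[:,2],tool(S))
for n in("top","scene"):
    im,d=cams.snapshot(n); c=cams.get_calibration(n)
    np.savez(f"{n}6.npz",im=im,d=d,**{k:np.array(c[k]) for k in("K","T")})
S=slope(60); o=np.array([.46,.32,.07])@S
im,d,K,T=load("top",6); P=cloud(d,K,T); h=cv2.cvtColor(im,cv2.COLOR_RGB2HSV)
m=(P[...,0]>.36)&(P[...,0]<.58)&(P[...,1]>.2)&(P[...,1]<.46)&(P[...,2]>.012)&(P[...,2]<.25)
Q=P[m]@S-o; H=h[m]
bl=(H[:,0]>100)&(H[:,0]<125)&(H[:,1]>100)&(Q[:,2]>.012)&((Q[:,1]>.029)|(Q[:,1]<-.017))
print(np.sort(Q[bl][:,0]).round(3))
og=(H[:,0]<14)&(H[:,1]>110);print(np.percentile(Q[og],[3,50,97],axis=0).round(4).tolist())
cv2.imwrite("pics/h_top.png",cv2.resize(im[195:295,80:220,::-1],None,fx=5,fy=5,interpolation=2))
E
```

```text
clock: 13.18
tcp_pos: [0.3717, 0.1769, 0.1364]
tool_rot: [-125.2, 0.2, 149.9]
wrist_force: [0.7, 0.3, -1.1]
width: -0.0002
at [0.3717 0.1769 0.1364] [-125.22    0.19  149.95] w -0.0002 t 13.18 F [ 0.74  0.32 -1.07]
row [-1.394 -1.018  0.86 ] [0.003 0.573 0.401] deg 62.9
[-0.045 -0.044 -0.041 -0.04  -0.04  -0.039 -0.039 -0.023 -0.02  -0.019
 -0.017 -0.017 -0.015 -0.015 -0.014 -0.012 -0.012 -0.012 -0.012 -0.011
 -0.011 -0.01  -0.01  -0.01  -0.009  0.048  0.05   0.053  0.056  0.056
  0.058]
[[0.0565, -0.012, 0.057], [0.0622, 0.008, 0.0647], [0.0661, 0.0279, 0.0693]]
```

View pics/h_top.png

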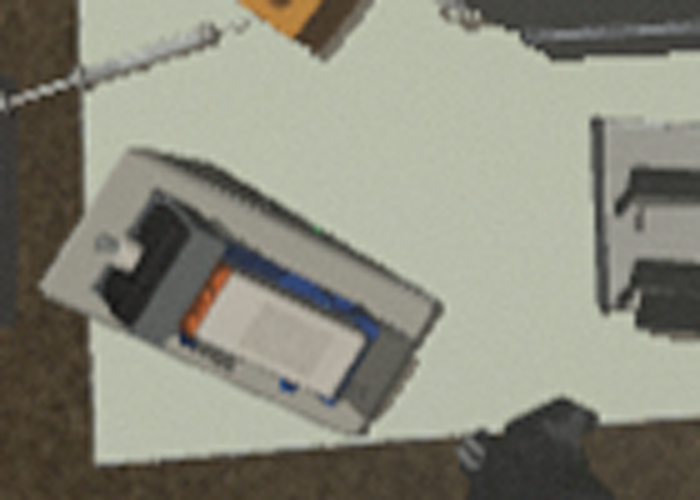

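```bash
python3 -m jog '[[0,-0.5,0,0,0.1,0.07,64],[-0.2,-0.9,0.2,0,0.2,0.14,64],[-0.4,-1,0.4,0,0.3,0.21,64],[-0.6,-1,0.5,0,0.4,0.28,64],[-0.8,-1,0.6,0,0.5,0.35,64],[-1,-1,0.6,0.003,0.573,0.401,64],[-1,-1,0.6,0.003,0.573,0.401,64],[-1,-1,0.6,0.003,0.573,0.401,64]]';python3 - <<'E'
from fr import *
S=slope(-3)
go(np.array([.485,-.0072,.0887])+.07*S[:,2],tool(S))
E
```

```text
clock: 14.28
tcp_pos: [0.4039, 0.0364, 0.1802]
tool_rot: [-124.7, -0.0, 87.4]
wrist_force: [-0.3, -0.6, -0.1]
width: 0.0643
at [0.4039 0.0364 0.1802] [-1.247e+02 -1.000e-02  8.736e+01] w 0.0643 t 14.28 F [-0.32 -0.58 -0.12]
row [-0.395  0.525 -0.158] [-0.003  0.003  0.002] deg 0.5
```

```bash
python3 -m jog '[[-0.395,0.1,-0.158,-0.003,0.003,0.002,64],[-0.395,0.5,-0.158,-0.003,0.003,0.002,64],[-0.395,0.52,-0.158,-0.003,0.003,0.002,64],[-0.395,0.52,-0.158,-0.003,0.003,0.002,64]]';python3 - <<'E'
from fr import *
S=slope(-3)
go(np.array([.485,-.0072,.0887])+.005*S[:,2],tool(S))
E
```

```text
clock: 14.78
tcp_pos: [0.4443, -0.0058, 0.1471]
tool_rot: [-125.0, -0.0, 86.8]
wrist_force: [-0.7, -0.1, 0.5]
width: 0.0642
at [ 0.4443 -0.0058  0.1471] [-1.2499e+02 -3.0000e-02  8.6840e+01] w 0.0642 t 14.78 F [-0.69 -0.13  0.48]
row [0.009 0.662 0.001] [-0.    -0.002 -0.001] deg 0.2
```

```bash
python3 -m jog '[[0.005,0.3,0,0,0,0,64],[0.005,0.6,0,0,0,0,64],[0.005,0.66,0,0,0,0,64],[0.005,0.66,0,0,0,0,64]]'; python3 -m jog '[[0,0,0,0,0,0,42],[0,0,0,0,0,0,36],[0,0,0,0,0,0,36],[0,0,0,0,0,0,36],[0,0,0,0,0,0,36]]'; python3 -m jog '[[0,-0.03,0,0,0,0,36],[0,-0.15,0,0,0,0,36],[0,-0.4,0,0,0,0,36],[0,-0.8,0,0,0,0,36],[0,-0.9,0,0,0,0,36],[0,-0.9,0,0,0,0,36],[0,-0.9,0,0,0,0,36]]';python3 - <<'E'
from fr import *
from cell import cams
for n in("top","scene"):
    im,d=cams.snapshot(n); c=cams.get_calibration(n)
    np.savez(f"{n}7.npz",im=im,d=d,**{k:np.array(c[k]) for k in("K","T")})
from held import held
try: held(7,0)
except Exception as e: print(e)
t=np.array([.533,-.359,.004]); Y=R.from_euler('z',-2.9,degrees=True).as_matrix()
print(t+Y@[0,.055,0],t+Y@[0,-.055,0])
go(t+Y@[-.005,.055,.15],toolrot(-2.9,0))
E
```

```text
clock: 15.28
tcp_pos: [0.4826, -0.0073, 0.0937]
tool_rot: [-125.1, -0.0, 86.8]
wrist_force: [0.2, 0.9, -0.3]
width: 0.0644
clock: 15.9
tcp_pos: [0.4828, -0.0072, 0.0945]
tool_rot: [-125.2, -0.0, 86.8]
wrist_force: [-6.6, 2.8, 9.1]
width: 0.043
clock: 16.77
tcp_pos: [0.4313, -0.0049, 0.1659]
tool_rot: [-125.0, -0.0, 86.8]
wrist_force: [-0.1, 0.0, -2.2]
width: 0.0433
top 204 plane [-0.0037 -0.0166  0.0145] x98 0.0506 y [-0.0206  0.0191] orange x [0.0405 0.0476 0.0518] y [-0.0198  0.0002  0.0191]
scene 64 plane [ 0.0433 -0.0623  0.0138] x98 0.0483 y [-0.0226  0.0186] orange x [0.0445 0.0475 0.0504] y [-0.0214 -0.0033  0.0138]
[ 0.53578261 -0.30407044  0.004     ] [ 0.53021739 -0.41392956  0.004     ]
at [ 0.4313 -0.0048  0.1657] [-1.2495e+02 -3.0000e-02  8.6770e+01] w 0.0431 t 16.88 F [-0.   -0.4  -2.69]
row [-2.929  0.76  -0.887] [ 0.388 -0.004 -0.001] deg 34.9
```

```bash
python3 -m jog '[[0,-0.4,0,0,0,0,36],[-0.3,-0.6,0,0,0,0,36],[-0.8,-0.6,0,0,0,0,36],[-1,-0.6,0,0,0,0,36],[-1,-0.6,0,0,0,0,36]]'; python3 -m jog '[[-0.4,0,0,0.1,0,0,36],[-0.9,0,0,0.2,0,0,36],[-1,0,0,0.3,0,0,36],[-1,0,0,0.388,0,0,36],[-1,0,0,0.388,0,0,36]]'; python3 - <<'E'
from fr import *
t=np.array([.533,-.359,.004]); Y=R.from_euler('z',-2.9,degrees=True).as_matrix()
go(t+Y@[-.007,-.055,.10],toolrot(-2.9,0))
E
```

```text
clock: 17.5
tcp_pos: [0.3912, -0.1045, 0.2151]
tool_rot: [-125.0, -0.1, 86.6]
wrist_force: [-0.5, 1.5, -1.2]
width: 0.0429
clock: 18.12
tcp_pos: [0.3875, -0.202, 0.2144]
tool_rot: [-90.0, -0.1, 86.9]
wrist_force: [0.8, -0.7, -1.8]
width: 0.0431
at [ 0.3875 -0.202   0.2144] [-9.003e+01 -8.000e-02  8.694e+01] w 0.0431 t 18.12 F [ 0.76 -0.74 -1.77]
row [-2.041  1.102 -1.467] [ 0.    -0.002  0.001] deg 0.2
```

```bash
python3 -m jog '[[-0.5,0.1,-0.3,0,0,0,36],[-1,0.3,-0.7,0,0,0,36],[-1,0.3,-0.8,0,0,0,36],[-1,0.3,-0.8,0,0,0,36]]'; python3 -m jog '[[-0.5,0.1,-0.3,0,0,0,36],[-1,0.5,-0.6,0,0,0,36],[-1,0.5,-0.66,0,0,0,36],[-1,0.5,-0.66,0,0,0,36],[-1,0.5,-0.66,0,0,0,36]]'; python3 - <<'E'
from fr import *
t=np.array([.533,-.359,.004]); Y=R.from_euler('z',-2.9,degrees=True).as_matrix()
go(t+Y@[-.007,-.055,.0295],toolrot(-2.9,0))
E
```

```text
clock: 18.62
tcp_pos: [0.46, -0.3061, 0.1855]
tool_rot: [-90.2, -0.1, 86.8]
wrist_force: [-0.5, 0.8, -2.2]
width: 0.0433
clock: 19.25
tcp_pos: [0.5201, -0.4092, 0.138]
tool_rot: [-90.2, 0.0, 86.8]
wrist_force: [-0.1, 0.0, -1.4]
width: 0.0432
at [ 0.5201 -0.4092  0.138 ] [-9.022e+01  5.000e-02  8.683e+01] w 0.0432 t 19.25 F [-0.07  0.03 -1.38]
row [-0.041  1.045 -0.03 ] [ 0.002 -0.003 -0.001] deg 0.4
```

```bash
python3 -m jog '[[-0.04,0.4,-0.03,0.002,0,0,36],[-0.04,0.8,-0.03,0.002,0,0,36],[-0.04,0.95,-0.03,0.002,0,0,36],[-0.04,1,-0.03,0.002,0,0,36],[-0.04,1,-0.03,0.002,0,0,36]]'; python3 - <<'E'
from fr import *
t=np.array([.533,-.359,.0]); Y=R.from_euler('z',-2.9,degrees=True).as_matrix()
go(t+Y@[-.007,-.055,.0295],toolrot(-2.9,0))
from cell import cams
im,d=cams.snapshot("top"); cv2.imwrite("pics/i_top.png",cv2.resize(im[195:295,290:430,::-1],None,fx=5,fy=5,interpolation=2))
E
```

```text
clock: 19.88
tcp_pos: [0.5238, -0.4149, 0.0377]
tool_rot: [-90.0, 0.1, 86.8]
wrist_force: [0.8, -0.3, -2.3]
width: 0.0431
at [ 0.5238 -0.4149  0.0377] [-9.004e+01  6.000e-02  8.678e+01] w 0.0431 t 19.88 F [ 0.78 -0.29 -2.27]
row [0.013 0.082 0.006] [ 0.    -0.004 -0.001] deg 0.3
```

View pics/i_top.png

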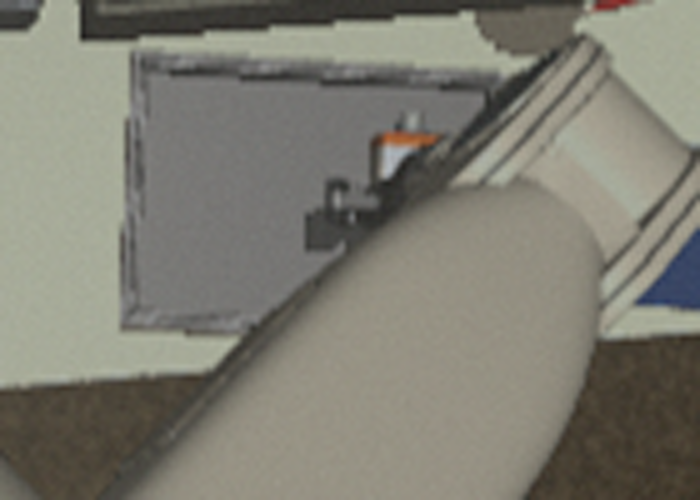

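Cartridge well inside the tray with its nozzle towards the back rim. Lower to contact.

```bash
python3 -m jog '[[0,0.03,0,0,0,0,36],[0,0.06,0,0,0,0,36],[0,0.07,0,0,0,0,36],[0,0.07,0,0,0,0,36]]'; python3 -m jog '[[0,0.008,0,0,0,0,36],[0,0.008,0,0,0,0,36]]'
```

```text
clock: 20.42
tcp_pos: [0.5234, -0.4149, 0.0308]
tool_rot: [-90.0, 0.1, 86.8]
wrist_force: [-3.1, 2.2, 10.7]
width: 0.0432
clock: 20.68
tcp_pos: [0.5235, -0.4149, 0.0308]
tool_rot: [-90.1, 0.1, 86.8]
wrist_force: [-4.7, 3.9, 16.7]
width: 0.0435
```

```bash
python3 -m jog '[[0,-0.01,0,0,0,0,36],[0,-0.01,0,0,0,0,50],[0,-0.01,0,0,0,0,60],[0,-0.01,0,0,0,0,60]]'; python3 -m jog '[[0,-0.1,0,0,0,0,62],[0,-0.5,0,0,0,0,62],[0,-1,0,0,0,0,62],[0,-1,0,0,0,0,62],[0,-1,0,0,0,0,62]]'; python3 - <<'E'
from fr import *
S=slope(-3)
go(np.array([.481,-.0916,.0888])+.11*S[:,2],tool(S))
E
```

```text
clock: 21.18
tcp_pos: [0.5233, -0.4147, 0.0292]
tool_rot: [-89.9, -0.0, 86.8]
wrist_force: [-0.7, -0.2, -0.5]
width: 0.0599
clock: 21.8
tcp_pos: [0.5233, -0.4146, 0.1297]
tool_rot: [-90.0, 0.0, 86.8]
wrist_force: [0.0, 0.1, 0.1]
width: 0.0619
at [ 0.5233 -0.4146  0.1297] [-8.998e+01  1.000e-02  8.677e+01] w 0.0619 t 21.8 F [0.01 0.09 0.08]
row [ 3.198 -0.492  1.236] [-0.389 -0.002 -0.001] deg 35.0
```

```bash
python3 -m jog '[[0.3,-0.4,0.3,0,0,0,62],[0.9,-0.8,0.6,0,0,0,62],[1,-0.8,0.6,0,0,0,62],[1,-0.8,0.6,0,0,0,62]]'; python3 -m jog '[[0.3,0,0.3,-0.1,0,0,62],[0.9,0,0.63,-0.2,0,0,62],[1,0,0.63,-0.3,0,0,62],[1,0,0.63,-0.389,0,0,62],[1,0,0.63,-0.389,0,0,62]]'; python3 - <<'E'
from fr import *
S=slope(-3)
go(np.array([.481,-.0916,.0888])+.10*S[:,2],tool(S))
E
```

```text
clock: 22.3
tcp_pos: [0.4692, -0.3104, 0.2096]
tool_rot: [-90.0, 0.0, 86.8]
wrist_force: [-0.1, -0.9, -0.3]
width: 0.0621
clock: 22.92
tcp_pos: [0.4104, -0.2081, 0.2077]
tool_rot: [-124.8, -0.1, 86.6]
wrist_force: [0.2, -1.1, 0.3]
width: 0.0624
at [ 0.4104 -0.2081  0.2077] [-1.2483e+02 -1.2000e-01  8.6610e+01] w 0.0624 t 22.93 F [ 0.23 -1.11  0.26]
row [1.2   0.341 0.162] [-0.002 -0.004 -0.001] deg 0.4
```

```bash
python3 -m jog '[[0.5,0,0.16,0,-0.004,0,64],[1,0,0.16,0,-0.004,0,64],[1,0.2,0.16,0,-0.004,0,64],[1,0.2,0.16,0,-0.004,0,64]]'; python3 - <<'E'
from fr import *
S=slope(-3)
go(np.array([.481,-.0916,.0888])+.06*S[:,2],tool(S))
from cell import cams
from h import *
im,d=cams.snapshot("top"); c=cams.get_calibration("top"); np.savez("top8.npz",im=im,d=d,K=c["K"],T=c["T"])
cv2.imwrite("pics/j_top.png",cv2.resize(im[195:295,230:430,::-1],None,fx=4,fy=4,interpolation=2))
E
```

```text
clock: 23.42
tcp_pos: [0.4167, -0.1082, 0.1832]
tool_rot: [-124.7, 0.2, 87.2]
wrist_force: [0.6, -0.3, 0.6]
width: 0.0637
at [ 0.4167 -0.1082  0.1832] [-124.75    0.17   87.15] w 0.0637 t 23.43 F [ 0.63 -0.28  0.64]
row [0.2   0.537 0.02 ] [-0.003  0.002 -0.001] deg 0.3
```

View pics/j_top.png

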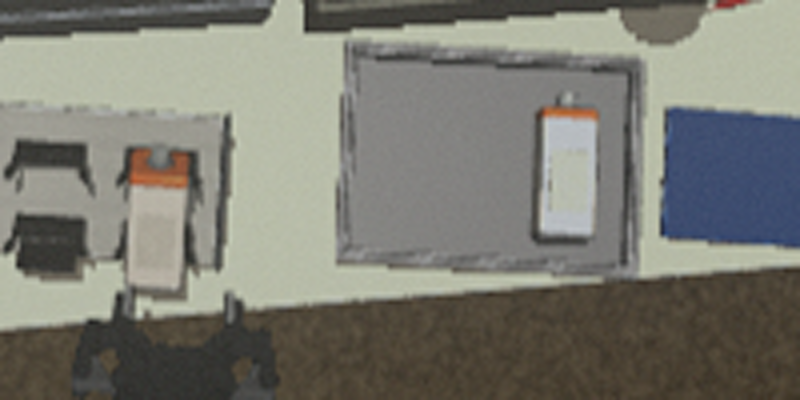

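The first spent cartridge lies flat at the right side of the tray (570,175 in the crop). On to the last cartridge.

```bash
python3 -m jog '[[0.2,0,0.02,0,0,0,64],[0.2,0.3,0.02,0,0,0,64],[0.2,0.53,0.02,0,0,0,64],[0.2,0.53,0.02,0,0,0,64]]'; python3 - <<'E'
from fr import *
S=slope(-3)
go(np.array([.481,-.0916,.0888])+.005*S[:,2],tool(S))
E
```

```text
clock: 23.98
tcp_pos: [0.4458, -0.0905, 0.1383]
tool_rot: [-124.8, 0.1, 87.0]
wrist_force: [-0.6, 0.2, -0.3]
width: 0.0641
at [ 0.4458 -0.0905  0.1383] [-124.76    0.13   87.02] w 0.0641 t 23.98 F [-0.56  0.17 -0.28]
row [ 0.009  0.557 -0.007] [-0.003  0.001 -0.001] deg 0.3
```

```bash
python3 -m jog '[[0.009,0.25,-0.007,-0.003,0,0,64],[0.009,0.5,-0.007,-0.003,0,0,64],[0.009,0.555,-0.007,-0.003,0,0,64],[0.009,0.555,-0.007,-0.003,0,0,64]]'; python3 -m jog '[[0,0,0,0,0,0,42],[0,0,0,0,0,0,36],[0,0,0,0,0,0,36],[0,0,0,0,0,0,36],[0,0,0,0,0,0,36]]'; python3 -m jog '[[0,-0.03,0,0,0,0,36],[0,-0.15,0,0,0,0,36],[0,-0.4,0,0,0,0,36],[0,-0.8,0,0,0,0,36],[0,-0.9,0,0,0,0,36],[0,-0.9,0,0,0,0,36],[0,-0.9,0,0,0,0,36]]';python3 - <<'E'
from fr import *
from cell import cams
for n in("top",):
    im,d=cams.snapshot(n); c=cams.get_calibration(n)
    np.savez(f"{n}9.npz",im=im,d=d,**{k:np.array(c[k]) for k in("K","T")})
from held import held
try: held(9,0)
except Exception as e: print(e)
t=np.array([.533,-.359,.0]); Y=R.from_euler('z',-2.9,degrees=True).as_matrix()
go(t+Y@[-.007,.05,.14],toolrot(-2.9,0))
E
```

```text
clock: 24.48
tcp_pos: [0.4779, -0.0911, 0.0946]
tool_rot: [-125.2, 0.2, 87.0]
wrist_force: [-0.5, -1.2, -0.1]
width: 0.064
clock: 25.1
tcp_pos: [0.4778, -0.0909, 0.0954]
tool_rot: [-125.3, 0.2, 87.0]
wrist_force: [-5.0, -0.4, 6.7]
width: 0.0432
clock: 25.98
tcp_pos: [0.4261, -0.0877, 0.1668]
tool_rot: [-125.2, 0.2, 87.1]
wrist_force: [-0.5, 0.2, -2.6]
width: 0.0436
top 188 plane [-0.0285 -0.0144  0.0142] x98 0.0498 y [-0.0213  0.0198] orange x [0.0396 0.047  0.0509] y [-0.0209  0.0011  0.0186]
[Errno 2] No such file or directory: 'scene9.npz'
at [ 0.4261 -0.0876  0.1667] [-125.15    0.15   87.07] w 0.0431 t 26.02 F [-0.35  0.33 -1.42]
row [-2.155  0.877 -0.772] [ 0.391  0.    -0.002] deg 35.2
```

```bash
python3 -m jog '[[-0.2,-0.3,0,0,0,0,36],[-0.6,-0.4,0,0,0,0,36],[-1,-0.4,0,0,0,0,36],[-1,-0.4,0,0,0,0,36]]'; python3 -m jog '[[-0.4,0,0,0.1,0,0,36],[-0.8,0,0,0.2,0,0,36],[-0.9,0,0,0.3,0,0,36],[-0.9,0,0,0.391,0,0,36],[-0.9,0,0,0.391,0,0,36]]'; python3 - <<'E'
from fr import *
t=np.array([.533,-.359,.0]); Y=R.from_euler('z',-2.9,degrees=True).as_matrix()
go(t+Y@[-.007,.05,.10],toolrot(-2.9,0))
E
```

```text
clock: 26.52
tcp_pos: [0.3981, -0.1892, 0.2]
tool_rot: [-125.2, 0.1, 86.9]
wrist_force: [-0.1, 0.4, -1.8]
width: 0.0428
clock: 27.15
tcp_pos: [0.3952, -0.2757, 0.1993]
tool_rot: [-89.9, 0.1, 87.2]
wrist_force: [0.7, -0.3, -1.8]
width: 0.043
at [ 0.3952 -0.2757  0.1993] [-8.993e+01  8.000e-02  8.722e+01] w 0.043 t 27.15 F [ 0.68 -0.31 -1.76]
row [-0.264  0.991 -1.349] [-0.001  0.001 -0.001] deg 0.2
```

```bash
python3 -m jog '[[-0.1,0.1,-0.4,0,0,0,36],[-0.2,0.3,-0.8,0,0,0,36],[-0.26,0.4,-1,0,0,0,36],[-0.26,0.4,-1,0,0,0,36]]'; python3 -m jog '[[0,0.2,-0.2,0,0,0,36],[0,0.5,-0.35,0,0,0,36],[0,0.59,-0.35,0,0,0,36],[0,0.59,-0.35,0,0,0,36],[0,0.59,-0.35,0,0,0,36]]'; python3 - <<'E'
from fr import *
t=np.array([.533,-.359,.0]); Y=R.from_euler('z',-2.9,degrees=True).as_matrix()
go(t+Y@[-.007,.05,.0308],toolrot(-2.9,0))
from cell import cams
im,d=cams.snapshot("top"); cv2.imwrite("pics/k_top.png",cv2.resize(im[195:295,290:430,::-1],None,fx=5,fy=5,interpolation=2))
E
```

```text
clock: 27.65
tcp_pos: [0.4922, -0.3066, 0.1595]
tool_rot: [-90.0, 0.1, 87.1]
wrist_force: [-0.5, 0.4, -1.0]
width: 0.0433
clock: 28.28
tcp_pos: [0.5267, -0.3097, 0.1038]
tool_rot: [-90.1, 0.3, 87.0]
wrist_force: [0.7, 0.4, -0.7]
width: 0.0435
at [ 0.5267 -0.3097  0.1038] [-90.14   0.25  87.04] w 0.0435 t 28.27 F [ 0.74  0.45 -0.73]
row [ 0.014  0.73  -0.016] [ 0.002 -0.001 -0.003] deg 0.3
```

View pics/k_top.png

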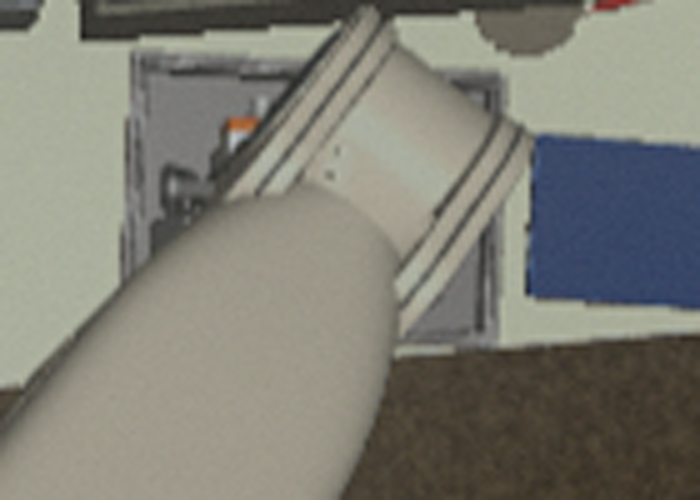

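```bash
python3 -m jog '[[0.014,0.3,-0.016,0.002,0,-0.003,36],[0.014,0.55,-0.016,0.002,0,-0.003,36],[0.014,0.67,-0.016,0.002,0,-0.003,36],[0.014,0.7,-0.016,0.002,0,-0.003,36],[0.014,0.7,-0.016,0.002,0,-0.003,36]]'; python3 -m jog '[[0,0.015,0,0,0,0,36],[0,0.03,0,0,0,0,36],[0,0.03,0,0,0,0,36]]'
```

```text
clock: 28.95
tcp_pos: [0.529, -0.3087, 0.0331]
tool_rot: [-89.9, -0.0, 87.1]
wrist_force: [0.3, -0.7, -2.0]
width: 0.043
clock: 29.32
tcp_pos: [0.529, -0.3088, 0.0318]
tool_rot: [-90.0, 0.0, 87.1]
wrist_force: [-5.5, 3.8, 15.9]
width: 0.0431
```

```bash
python3 -m jog '[[0,-0.01,0,0,0,0,36],[0,-0.01,0,0,0,0,50],[0,-0.01,0,0,0,0,60],[0,-0.01,0,0,0,0,60]]'; python3 -m jog '[[0,-0.1,0,0,0,0,62],[0,-0.5,0,0,0,0,62],[0,-1,0,0,0,0,62],[0,-1,0,0,0,0,62],[0,-1,0,0,0,0,62]]'; python3 -m jog '[[0.2,-0.5,0.4,0,0,0,62],[0.3,-0.9,1,0,0,0,62],[0.3,-0.9,1,0,0,0,62],[0.3,-0.9,1,0,0,0,62]]'; python3 -m jog '[[0.5,0,0.4,0,0,0,62],[0.9,0,0.8,0,0,0,62],[0.9,0,0.8,0,0,0,62]]'; python3 - <<'E'
from fr import *
from cell import cams
for n in("top","scene"):
    im,d=cams.snapshot(n); c=cams.get_calibration(n)
    np.savez(f"{n}10.npz",im=im,d=d,**{k:np.array(c[k]) for k in("K","T")})
    cc=im[190:300,80:440] if n=="top" else im[110:320,140:370]
    f=2.2 if n=="top" else 2.8
    cv2.imwrite(f"pics/l_{n}.png",cv2.resize(cc[:,:,::-1],None,fx=f,fy=f,interpolation=2))
im,d,K,T=load("top",10); P=cloud(d,K,T); h=cv2.cvtColor(im,cv2.COLOR_RGB2HSV)
m=(abs(P[...,0]-.53)<.09)&(abs(P[...,1]+.359)<.11)&(P[...,2]>.03)&(P[...,2]<.07)
n,l,st,c=cv2.connectedComponentsWithStats(m.astype(np.uint8))
for i in range(1,n):
    if st[i,4]>40: q=P[l==i]; print(q.mean(0).round(4),q[:,2].std().round(4),np.percentile(q,[2,98],axis=0).round(3).tolist())
S=slope(60); o=np.array([.46,.32,.07])@S
m=(P[...,0]>.36)&(P[...,0]<.58)&(P[...,1]>.2)&(P[...,1]<.46)&(P[...,2]>.012)&(P[...,2]<.25)
Q=P[m]@S-o; H=h[m]
og=(H[:,0]<14)&(H[:,1]>110);print(np.percentile(Q[og],[3,50,97],axis=0).round(4).tolist())
bl=(H[:,0]>100)&(H[:,0]<125)&(H[:,1]>100)&(Q[:,2]>.012)&((Q[:,1]>.029)|(Q[:,1]<-.017))
print(np.sort(Q[bl][:,0]).round(3))
E
```

```text
clock: 29.82
tcp_pos: [0.5287, -0.3084, 0.0302]
tool_rot: [-89.9, -0.1, 87.1]
wrist_force: [0.2, 0.1, 0.6]
width: 0.0602
clock: 30.45
tcp_pos: [0.5287, -0.3084, 0.1304]
tool_rot: [-89.9, -0.1, 87.1]
wrist_force: [0.7, -0.3, -0.7]
width: 0.0621
clock: 30.95
tcp_pos: [0.4304, -0.2736, 0.2204]
tool_rot: [-89.9, -0.1, 87.0]
wrist_force: [0.2, -0.8, -0.2]
width: 0.0622
clock: 31.32
tcp_pos: [0.3539, -0.1771, 0.2196]
tool_rot: [-89.7, -0.2, 87.1]
wrist_force: [0.6, -0.7, -0.4]
width: 0.0621
[ 0.5264 -0.3084  0.0438] 0.0038 [[0.477, -0.331, 0.034], [0.578, -0.287, 0.051]]
[ 0.5212 -0.414   0.0436] 0.0038 [[0.471, -0.436, 0.033], [0.573, -0.393, 0.05]]
[[0.0572, -0.0123, 0.0591], [0.0622, 0.0079, 0.0647], [0.066, 0.0278, 0.0686]]
[-0.044 -0.042 -0.041 -0.039 -0.039 -0.038 -0.037 -0.022 -0.02  -0.02
 -0.018 -0.018 -0.017 -0.014 -0.013 -0.013 -0.012 -0.012 -0.011 -0.011
 -0.011 -0.011 -0.01  -0.01  -0.009 -0.003  0.049  0.05   0.05   0.052
  0.053  0.054  0.057  0.058]
```

View pics/l_top.png

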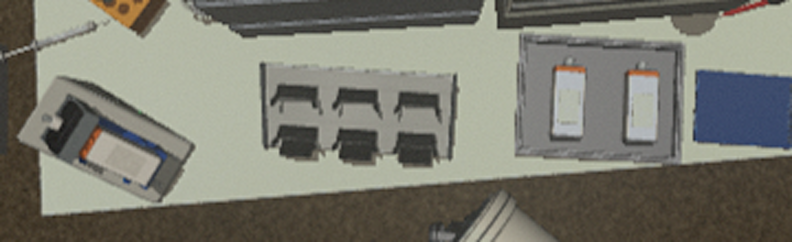

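View pics/l_scene.png

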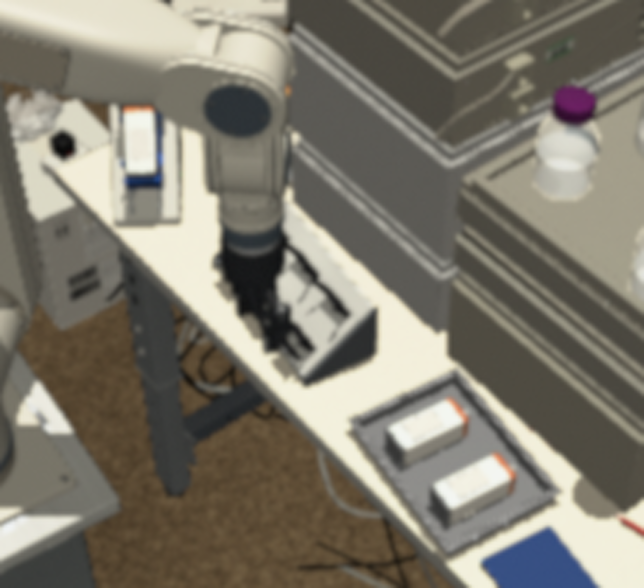

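```bash
python3 - <<'E'
from cell import job
print(job.hand_in())
E
```

```text
the job is handed in; nothing more can be done
None
```

The job is handed in at about 31 s of the 72 s allowed; the hand-in gave no verdict.

**Full cartridge:** The left cartridge pulled about 5.3 N when lifted, so it was the full one. I laid it in the blue carriage, nozzle towards the coupling, and let go of it. I then pushed the front flange up-slope until it stopped moving.
- The push force rose from about 13 N to 40 N with no further travel, which I take as fully home. The force did stay flat at 26 N over one extra 1 mm step before it rose again.
- The carriage moved about 27.5 mm, at the short end of the stated 28 to 38 mm start range. It was still in the same place in the last picture.
- The box ends about 5.5 to 6 mm from the coupling face, the far end of the 1 to 6 mm allowed, because the cartridge slid down against the flange when released.

**Spent cartridges:** The other two pulled about 2 to 2.5 N. They lie flat on the tray floor, centres about 105 mm apart, both inside the rim. Each was lowered until it touched, pressing no more than about 17 N, before release.

**Last checks:** The final pictures show the rack empty and the arm clear of everything. The pad showed no visible movement and I kept clear of the tube rack. I did not measure either again, and I did not check the beaker separately. Depth readings in the two cameras differed by 2 to 3 mm sideways; I used the top camera, which matched the grasps.

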